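# Scoop turned beads into the tumbling case and latch its lid

### The job

Use the scoop to move at least four of the six wooden beads from the blue bin into the open plywood case, keeping your fingers off the beads and without ramming the scoop into the bin, and leave every other bead in the bin, none spilled or left in the scoop. Once the beads are in, push the case's lid fully shut and then turn the yellow turnbutton all the way across the lid so that it points over it. Finish with the empty scoop standing flat on the bench, and leave the wax jar and the wood blank where they are.

Things in the scene. Friction and masses are not known exactly. Their poses are not given: they have to be found in the camera images.
- scoop: aluminium scoop, wooden handle, 0.16 kg. Origin: centre of its pan's underside; x to the open front lip, z up when it stands flat. Pan 78 mm long (x -39 to +39), 88 wide, floor 2 thick, side walls 2 thick and 30 high (x -39 to +21 only), back wall 45 high, front open. Handle: straight bar, 20 mm wide (y) and high, from x = -47 to -147, axis 82 mm up, on a neck at the back wall
- scoop_grip (a point): point in the middle of the scoop's handle bar at which to grip it: 85 mm behind and 82 mm above the scoop origin
- scoop_lip (a point): middle of the scoop's front lip, on the underside: 39 mm ahead of the scoop origin
- bin: blue open plastic bin, fixed to the bench, outside 228 mm long (its x), 108 mm wide (y), 49 mm high, walls and floor 4 mm. Origin at the centre of its underside, z up. At the start all beads lie in the half at its -x end, the end nearer the robot, as a single layer
- bin_in (a point): centre of the bin's inner floor, axes as bin; inside it reaches 110 mm to either side in x and 50 mm in y, rim 45 mm above
- bead0: turned wooden bead, a ball 26 mm in diameter, 10 to 14 g; origin at its centre
- bead1: turned wooden bead, a ball 26 mm in diameter, 10 to 14 g; origin at its centre
- bead2: turned wooden bead, a ball 26 mm in diameter, 10 to 14 g; origin at its centre
- bead3: turned wooden bead, a ball 26 mm in diameter, 10 to 14 g; origin at its centre
- bead4: turned wooden bead, a ball 26 mm in diameter, 10 to 14 g; origin at its centre
- bead5: turned wooden bead, a ball 26 mm in diameter, 10 to 14 g; origin at its centre
- case: open-topped square plywood case, fixed to the bench, outside 130 x 130 x 70 mm, walls and floor 6 mm. Origin at the centre of its underside, z up. The lid hinges along its +x rim; the turnbutton's post (20 x 24 mm, 79 mm high) stands against the outside of its -x wall, centred at x = -75.5 mm, y = 0
- case_in (a point): centre of the case's inner floor, 6 mm above its underside; axes as case; 118 x 118 mm inside
- lid (a joint): lid hinge angle, rad: 0 shut (lid flat on the rim), about 1.57 upright, up to 1.9 leaning back outward. The hinge is stiff: the lid stays where it is left, and must be pushed down all the way. The lid is a plywood panel 130 x 130 x 8 mm without a knob; shut, its top is 78.5 mm above the bench
- lid_hinge (a point): middle of the lid's hinge line, on its underside at the case's +x rim, 70.5 mm above the bench; does not move with the joint; its y axis is the hinge line, its x axis points from the lid's free edge to the hinge, its z axis is the lid's outer (upper) face normal
- lid_edge (a point): middle of the lid's free edge on its outer (upper) face, 130 mm from the hinge
- turnbutton (a joint): turnbutton angle, rad: near 0 the wing lies along the case's -x wall, clear of the lid; 1.57 (a stop) it points across the lid. Grows clockwise seen from above. Slight friction, stays where left
- turnbutton_pivot (a point): on the yellow turnbutton's upright pivot axis at grip height, 101.5 mm above the bench. Flat wing 14 mm wide, 81.5 to 89.5 mm above the bench, from 8 mm behind to 40 mm ahead of the pivot; on it an upright thumb fin 9 mm thick, from 15 mm behind to 17 mm ahead of the pivot, top 113.5 mm above the bench. The point's y axis points along the wing to its tip
- turnbutton_tip (a point): on the wing, 36 mm from the pivot axis, 85.5 mm above the bench
- wax_jar: amber wax jar, 56 mm across, 50 mm high, standing; origin at the centre of its underside; to be left alone
- blank: square wood blank 90 x 24 x 24 mm lying along its x; origin at the centre of its underside; to be left alone

How it is judged (in metres and radians):
On the way, in this order (a step that is already met when the one before it is completed fails the run):
1. at least four beads lie in the case ((distance between each of bead0, bead1, bead2, bead3 and case_in below 0.076 m or distance between each of bead0, bead1, bead2, bead4 and case_in below 0.076 m or distance between each of bead0, bead1, bead2, bead5 and case_in below 0.076 m or distance between each of bead0, bead1, bead3, bead4 and case_in below 0.076 m or distance between each of bead0, bead1, bead3, bead5 and case_in below 0.076 m or distance between each of bead0, bead1, bead4, bead5 and case_in below 0.076 m or distance between each of bead0, bead2, bead3, bead4 and case_in below 0.076 m or distance between each of bead0, bead2, bead3, bead5 and case_in below 0.076 m or distance between each of bead0, bead2, bead4, bead5 and case_in below 0.076 m or distance between each of bead0, bead3, bead4, bead5 and case_in below 0.076 m or distance between each of bead1, bead2, bead3, bead4 and case_in below 0.076 m or distance between each of bead1, bead2, bead3, bead5 and case_in below 0.076 m or distance between each of bead1, bead2, bead4, bead5 and case_in below 0.076 m or distance between each of bead1, bead3, bead4, bead5 and case_in below 0.076 m or distance between each of bead2, bead3, bead4, bead5 and case_in below 0.076 m)), for 0.2 s.
2. the lid is shut (value of joint lid below 0.06 rad), for 0.2 s.
3. the turnbutton is turned across the lid (value of joint turnbutton above 1.3 rad), for 0.2 s.
At the end, for the whole second after the job is handed in: At least four beads in the case (centre within 76 mm of the middle of its floor), every other bead inside the bin, lid shut (under 0.06 rad), turnbutton across it (over 1.3 rad), scoop flat on the bench outside the bin (underside within 8 mm of it, tilt under 0.1 rad) and at rest ((distance between each of bead0, bead1, bead2, bead3 and case_in below 0.076 m or distance between each of bead0, bead1, bead2, bead4 and case_in below 0.076 m or distance between each of bead0, bead1, bead2, bead5 and case_in below 0.076 m or distance between each of bead0, bead1, bead3, bead4 and case_in below 0.076 m or distance between each of bead0, bead1, bead3, bead5 and case_in below 0.076 m or distance between each of bead0, bead1, bead4, bead5 and case_in below 0.076 m or distance between each of bead0, bead2, bead3, bead4 and case_in below 0.076 m or distance between each of bead0, bead2, bead3, bead5 and case_in below 0.076 m or distance between each of bead0, bead2, bead4, bead5 and case_in below 0.076 m or distance between each of bead0, bead3, bead4, bead5 and case_in below 0.076 m or distance between each of bead1, bead2, bead3, bead4 and case_in below 0.076 m or distance between each of bead1, bead2, bead3, bead5 and case_in below 0.076 m or distance between each of bead1, bead2, bead4, bead5 and case_in below 0.076 m or distance between each of bead1, bead3, bead4, bead5 and case_in below 0.076 m or distance between each of bead2, bead3, bead4, bead5 and case_in below 0.076 m) and (distance between bead0 and case_in below 0.076 m or (x of bead0 in the frame of bin_in between -0.11 and 0.11 m and y of bead0 in the frame of bin_in between -0.05 and 0.05 m and height (world z) of bead0 below 0.06 m)) and (distance between bead1 and case_in below 0.076 m or (x of bead1 in the frame of bin_in between -0.11 and 0.11 m and y of bead1 in the frame of bin_in between -0.05 and 0.05 m and height (world z) of bead1 below 0.06 m)) and (distance between bead2 and case_in below 0.076 m or (x of bead2 in the frame of bin_in between -0.11 and 0.11 m and y of bead2 in the frame of bin_in between -0.05 and 0.05 m and height (world z) of bead2 below 0.06 m)) and (distance between bead3 and case_in below 0.076 m or (x of bead3 in the frame of bin_in between -0.11 and 0.11 m and y of bead3 in the frame of bin_in between -0.05 and 0.05 m and height (world z) of bead3 below 0.06 m)) and (distance between bead4 and case_in below 0.076 m or (x of bead4 in the frame of bin_in between -0.11 and 0.11 m and y of bead4 in the frame of bin_in between -0.05 and 0.05 m and height (world z) of bead4 below 0.06 m)) and (distance between bead5 and case_in below 0.076 m or (x of bead5 in the frame of bin_in between -0.11 and 0.11 m and y of bead5 in the frame of bin_in between -0.05 and 0.05 m and height (world z) of bead5 below 0.06 m)) and value of joint lid below 0.06 rad and value of joint turnbutton above 1.3 rad and height (world z) of scoop between -0.005 and 0.008 m and angle between scoop's own z axis and vertical below 0.1 rad and horizontal distance between scoop and bin_in above 0.09 m and linear speed of scoop below 0.02 m/s); the robot touches nothing.
It fails at once if the fingers press on a bead (over 1 N) (contact force between the fingers and bead0 above 1 N or contact force between the fingers and bead1 above 1 N or contact force between the fingers and bead2 above 1 N or contact force between the fingers and bead3 above 1 N or contact force between the fingers and bead4 above 1 N or contact force between the fingers and bead5 above 1 N).
It fails at once if the scoop is rammed into the bin (over 40 N) (contact force between scoop and bin above 40 N).
It fails at once if the jar is moved more than 30 mm (distance of wax_jar from where it was at the start of the episode above 0.03 m).
It fails at once if the wood blank is moved more than 30 mm (distance of blank from where it was at the start of the episode above 0.03 m).
It also fails if it takes over 72 s, if anything falls off the work surface, if the arm or the gripper's body presses on something with over 40 N, if the wrist force passes 120 N, or if a joint passes its speed limit or range.

### The arm

A 6-joint arm with a two-finger parallel gripper is mounted at the origin on the work surface. World frame = base frame: x ahead of the robot, y to its left, z up, the work surface at z = 0. Lengths are in mm, angles in degrees, forces in N, time in s.
With the tool pointing down it reaches from about 300 to 850 mm from the base axis. Payload 4.2 kg.
Tool frame: the origin (TCP) lies at the very end of the fingers, on their centre line; the grasp point (between the pads) lies 19 mm behind it; z points along the fingers, y is the line along which they close (so a half turn about z gives the same grasp; the last joint's range is limited). The gripper opens to 91 mm and grips with 3 to 60 N. Pads are 32 mm wide; open, the fingers measure 118 mm over their backs; the gripper's body (76 mm by 178 mm) begins 60 mm behind the grasp point.
Start: joints at [65.432, 18.312, 89.639, -0, 72.044, -1.146], TCP at [228.571, 527.635, 213.976] pointing down, gripper open.
Joint ranges: [-177.97, 177.97], [-48.28, 115.42], [12.27, 149.76], [-77.06, 257.06], [2.81, 150.46], [-146.56, 146.56]. Speed limits (degrees/s): [147.25, 147.25, 180, 180, 180, 180].

### API

Orientations are given as [roll, pitch, yaw] about the fixed x, y, z axes, in that order (R = Rz(yaw) Ry(pitch) Rx(roll)).
In Python, from workcell import env, grab_frame gives the robot as it stands. The module is installed in compiled form; this text tells all that it offers.
- The arm moves only by the tool move_arm, never from a script. Its argument "plan" is a list of rows, each an object of numbers: "tx", "ty", "tz": the shift along the tool's x, y, z in cm; "wx", "wy", "wz": the turn, a rotation vector about the tool's x, y, z in rad. In form: [{"tx": .., "ty": .., "tz": .., "wx": .., "wy": .., "wz": ..}, ...]. A call has 1 to 12 rows; each row shifts and turns the commanded pose from where the row before left it, along the tool's axes as they then stand; what a row does not reach is not made up. A row lasts 1/12 s, in which the tool goes at most 41.7 mm and 7.16 degrees, less where a joint would pass 70% of its speed; a pose out of reach is approached as far as the arm can. A call is refused whole if a number of a shift passes 4.17 or a number of a turn 0.125, either way. A call with a gripper value outside its range is refused whole. "gripper" is the finger opening in cm, from 0 to 9.12, set as the call begins (left out, the last holds). The fingers move at their own pace and stop on an object; "force" is the grip in N (left out, the last holds). Time passes only in rows, so rows that do not move let the fingers close. It gives the time, the measured TCP pose, the force, the opening and the grip force at its end, in the units of the state.
- env.state(): the state, without advancing time (a new reading comes with each control period).
- grab_frame(name): name is "scene" or "top" or "wrist"; returns a dict with "color" (400x640x3 uint8, red, green, blue), "vfov" (degrees; the focal length in pixels is half the picture's height over the tangent of half this angle, whatever the lens; pixels are square), "cx", "cy" (the principal point, pixels), "k1" (the pictures are not rectified: a ray, as slopes to the right and down, at radius r is drawn at 1 + k1 r^2 times it, then the intrinsics apply), "view" (4x4, takes a point from world to camera coordinates). Camera axes: x right, y up, looking along -z (the intrinsics and any distortion apply to the point x, -y, -z); pixel columns grow to the right and rows downward; lengths in mm; the calibration is good to about 2 mm. A picture is of the moment at which its call begins. There is no depth.
- env.job_done(): hands the job in; it is judged then, once.
The state is a dict: "time_s": time; "qpos": joint angles; "qvel": joint speeds; "effort": joint torques, N m; "ee_pos": TCP position; "ee_rot": TCP orientation; "force": force on the tool from outside, world axes, zero at the start; "torque": the same for the moment, N m; "gripper_width": finger opening in mm; "gripper_force": force on a finger pad.
Only numpy, scipy, OpenCV 4.12 (cv2) and the standard library are available. Lean on these libraries where they do the work, as an engineer would, in place of code of your own. Each camera call takes 0.05 s, during which the arm holds its last target. There are 200 camera calls.

## Working session

There is one attempt and no reset: what is moved stays moved. The work goes in short steps, Python scripts to look and compute and a tool call to move; the robot and the scene stay as the last step left them, time stands still between calls to the robot, and variables do not carry over. Pictures are saved under pics/ and viewed, at most 10 in all, crops included, and the job is handed in when it is done.

Besides the shell and the picture viewer there is one more tool, called after "Emit:" by a JSON object that holds its "name" and its "arguments". move_arm: Moves the arm, as the interface text tells. Its arguments: {"type":"object","properties":{"plan":{"type":"array","items":{"type":"object","properties":{"tx":{"type":"number"},"ty":{"type":"number"},"tz":{"type":"number"},"wx":{"type":"number"},"wy":{"type":"number"},"wz":{"type":"number"}}}},"gripper":{"type":"number"},"force":{"type":"number"}},"required":["plan"]}

```bash
mkdir -p pics
cat > h.py <<'E'
import numpy as np, cv2, pickle
from workcell import env, grab_frame
def get(name, fn=None):
    f=grab_frame(name)
    if fn: cv2.imwrite('pics/'+fn+'.png', f['color'][:,:,::-1]); pickle.dump(f,open('pics/'+fn+'.pkl','wb'))
    return f
def load(fn): return pickle.load(open('pics/'+fn+'.pkl','rb'))
def K(f):
    h,w=f['color'].shape[:2]; F=h/2/np.tan(np.radians(f['vfov'])/2); return np.array([[F,0,f['cx']],[0,F,f['cy']],[0,0,1.]])
def ray(f,u,v):
    k=np.array([f['k1'],0,0,0,0.])
    p=cv2.undistortPoints(np.array([[[u,v]]],float),K(f),k,None,None,None)[0,0] if False else cv2.undistortPointsIter(np.array([[[u,v]]],float),K(f),k,None,None,(3,50,1e-10))[0,0]
    V=np.array(f['view']); R=V[:3,:3]; c=-R.T@V[:3,3]; d=R.T@np.array([p[0],-p[1],-1]); return c,d/np.linalg.norm(d)
def plane(f,u,v,z): c,d=ray(f,u,v); return c+d*(z-c[2])/d[2]
def tri(*obs):
    A=np.zeros((3,3));b=np.zeros(3);L=[]
    for f,u,v in obs:
        c,d=ray(f,u,v);P=np.eye(3)-np.outer(d,d);A+=P;b+=P@c;L.append((c,P))
    x=np.linalg.solve(A,b); return x,[round(float(np.linalg.norm(P@(x-c))),1) for c,P in L]
def proj(f,X):
    V=np.array(f['view']);X=np.atleast_2d(X).astype(float);q=X@V[:3,:3].T+V[:3,3];q=q*[1,-1,-1]
    return cv2.projectPoints(q,np.zeros(3),np.zeros(3),K(f),np.array([f['k1'],0,0,0.]))[0][:,0]
E
python3 - <<'E'
from h import *
for n in ('scene','top','wrist'):
    f=get(n,n+'0'); V=np.array(f['view']); print(n,f['vfov'],f['k1'],f['cx'],f['cy'],(-V[:3,:3].T@V[:3,3]).round(0))
print(env.state())
E
```

```text
scene 51.50663917458394 -0.048207148781656 312.94820395934744 198.36915316392182 [1050.  348.  566.]
top 50.68843113954418 -0.09007349544725568 322.15171795477943 198.54755058906102 [ 337.  -18. 1126.]
wrist 68.3831804224413 -0.0234630334966032 320.1578006512638 195.09712057853162 [161. 558. 383.]
{'time_s': 0.15, 'qpos': array([ 6.54320220e+01,  1.83436683e+01,  8.96900302e+01, -1.06229461e-03,
        7.20434924e+01, -1.14533818e+00]), 'qvel': array([-0.10372743, -0.12564174, -0.27231207,  0.02091525, -0.04228323,
        0.05146587]), 'effort': array([ 2.74461136e-04, -4.12770760e+01, -2.32156402e+01,  7.28345616e-02,
        4.34131140e-02, -7.50415870e-05]), 'ee_pos': array([228.41202702, 527.2778185 , 213.31115594]), 'ee_rot': array([-1.79922804e+02, -5.33028993e-04,  1.56577688e+02]), 'force': array([1.130755  , 0.48666156, 0.01558686]), 'torque': array([0.01478601, 0.01707386, 0.05075996]), 'gripper_force': 0.0, 'gripper_width': 91.36262277574747}
```

View pics/top0.png

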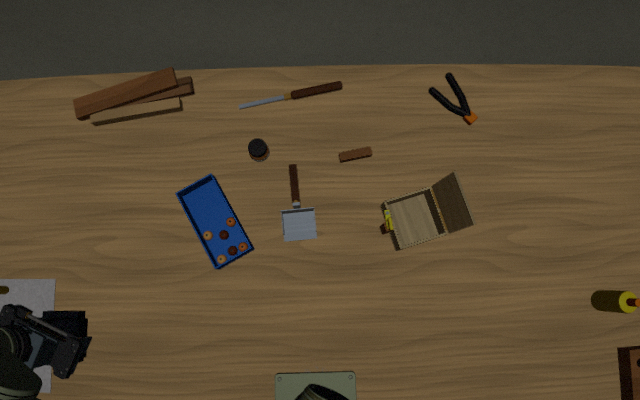

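View pics/scene0.png

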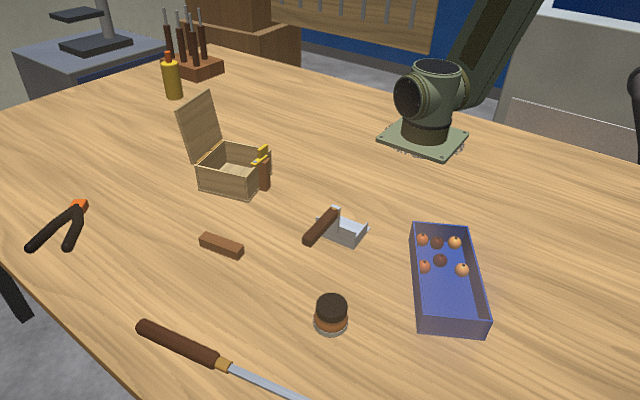

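The top view shows the bin (blue, corners about (178,193), (213,175), (254,247), (219,269)) with six beads in its near end. The scoop's pan is at (299,225) with the handle up to (293,165), the case is at (412,220) with its lid to the right and the yellow button at (389,218). The jar is at (258,149) and the blank at (355,155). The scene view agrees.

Run:
```python
from h import *
f=load('top0')
for n,u,v,z in [('binA',178,193,49),('binB',213,175,49),('binC',254,247,49),('binD',219,269,49),('handle end',293,165,92),('handle front',296,203,92),('lipL',284,242,2),('lipR',316,239,2),('caseNW',383,203,70),('caseSW',398,249,70),('caseSE',444,235,70),('caseNE',430,190,70),('lid top1',455,174,195),('lid top2',473,224,195),('btn',389,218,110),('jar',258,148,50),('blank',355,155,24)]:
    print(n,plane(f,u,v,z).round(0))
w=load('wrist0'); V=w['view']; s=env.state()
from scipy.spatial.transform import Rotation as Ro
R=Ro.from_euler('xyz',s['ee_rot'],degrees=True).as_matrix()
print('R',R.round(2)); print('cam in tool',R.T@(-V[:3,:3].T@V[:3,3]-s['ee_pos']),'axes(cam rows in tool)\n',(V[:3,:3]@R).round(3))
```

```text
binA [569. 347.  49.]
binB [615. 255.  49.]
binC [423. 146.  49.]
binD [370. 235.  49.]
handle end [624.  41.  92.]
handle front [526.  35.  92.]
lipL [438.  73.   2.]
lipR [444. -12.   2.]
caseNW [ 524. -186.   70.]
caseSW [ 406. -217.   70.]
caseSE [ 438. -337.   70.]
caseNE [ 555. -309.   70.]
lid top1 [ 565. -336.  195.]
lid top2 [ 448. -367.  195.]
btn [ 480. -192.  110.]
jar [685. 136.  50.]
blank [ 667. -124.   24.]
R [[-0.92  0.4  -0.  ]
 [ 0.4   0.92 -0.  ]
 [ 0.   -0.   -1.  ]]
cam in tool [  74.174169      1.19925512 -169.52690856] axes(cam rows in tool)
 [[ 0.001  1.     0.   ]
 [ 0.965 -0.001  0.263]
 [ 0.263  0.    -0.965]]
```

View pics/wrist0.png

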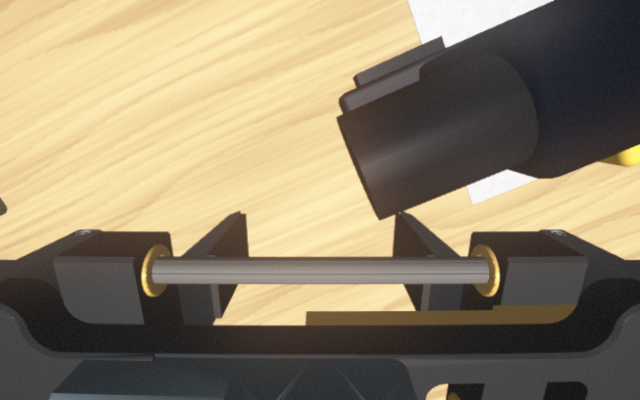

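```bash
cat >> h.py <<'E'
from scipy.spatial.transform import Rotation as Ro, Slerp
def rot(yaw,pitch=0):  # tool pointing down, x at yaw; pitch>0 turns about tool y by pitch deg (lip up +)
    return Ro.from_euler('xyz',[180,0,yaw],degrees=True)*Ro.from_euler('y',pitch,degrees=True)
def here():
    s=env.state(); return np.array(s['ee_pos']),Ro.from_euler('xyz',s['ee_rot'],degrees=True)
def plan(ways, start=None):
    """ways: (pos,Rotation,n rows). Prints JSON rows. straight lines"""
    p,r=start or here(); out=[]
    for q,r2,n in ways:
        q=np.array(q,float); sl=Slerp([0,1],Ro.concatenate([r,r2])); p0=p.copy(); cp,cr=p.copy(),r
        for i in range(1,n+1):
            tp,tr=p0+(q-p0)*i/n,sl(i/n)
            d=cr.inv().apply(tp-cp)/10; w=(cr.inv()*tr).as_rotvec()
            d,w=d.round(2),w.round(4); out.append((d,w))
            cp=cp+cr.apply(d*10); cr=cr*Ro.from_rotvec(w)
        p,r=cp,cr
    last=None;k=0
    for d,w in out+[(None,None)]:
        key=None if d is None else '{'+', '.join(f'"{n}": {v:g}' for n,v in zip(('tx','ty','tz','wx','wy','wz'),list(d)+list(w)) if v)+'}'
        if key!=last:
            if last: print(k,'x',last)
            last,k=key,0
        k+=1
    return p,r
E
python3 - <<'E'
from h import *
plan([((620,100,230),rot(188),15)])
E
```

```text
1 x {"tx": -3.53, "ty": -1.58, "tz": -0.11, "wx": -0.0001, "wz": -0.0366}
1 x {"tx": -3.47, "ty": -1.7, "tz": -0.11, "wx": -0.0001, "wz": -0.0365}
1 x {"tx": -3.4, "ty": -1.83, "tz": -0.11, "wx": -0.0001, "wy": -0.0001, "wz": -0.0366}
1 x {"tx": -3.33, "ty": -1.95, "tz": -0.11, "wz": -0.0365}
1 x {"tx": -3.26, "ty": -2.08, "tz": -0.11, "wx": -0.0001, "wz": -0.0366}
1 x {"tx": -3.19, "ty": -2.19, "tz": -0.11, "wx": -0.0001, "wy": -0.0001, "wz": -0.0366}
1 x {"tx": -3.1, "ty": -2.3, "tz": -0.11, "wx": -0.0001, "wz": -0.0365}
1 x {"tx": -3.01, "ty": -2.42, "tz": -0.11, "wx": -0.0001, "wz": -0.0366}
1 x {"tx": -2.92, "ty": -2.53, "tz": -0.11, "wx": -0.0001, "wz": -0.0366}
1 x {"tx": -2.83, "ty": -2.63, "tz": -0.11, "wx": -0.0001, "wy": -0.0001, "wz": -0.0365}
1 x {"tx": -2.73, "ty": -2.73, "tz": -0.11, "wx": -0.0001, "wz": -0.0366}
1 x {"tx": -2.63, "ty": -2.83, "tz": -0.11, "wx": -0.0001, "wz": -0.0365}
1 x {"tx": -2.53, "ty": -2.93, "tz": -0.11, "wz": -0.0366}
1 x {"tx": -2.41, "ty": -3.02, "tz": -0.11, "wx": -0.0001, "wy": -0.0001, "wz": -0.0366}
1 x {"tx": -2.31, "ty": -3.1, "tz": -0.11, "wx": -0.0001, "wz": -0.0365}
```

```bash
cat >> h.py <<'E'
def plan(ways, start=None):
    """n equal rows to each way point (a gentle arc when turning)"""
    p,r=start or here()
    for q,r2,n in ways:
        rel=r.inv()*r2; w=(rel.as_rotvec()/n).round(4); s=Ro.from_rotvec(w)
        M=sum((Ro.from_rotvec(w*k).as_matrix() for k in range(n)),np.zeros((3,3)))
        d=(np.linalg.solve(M,r.inv().apply(np.array(q,float)-p))/10).round(2)
        print(n,'x {'+', '.join(f'"{m}": {v:g}' for m,v in zip(('tx','ty','tz','wx','wy','wz'),[*d,*w]) if v)+'}')
        p=p+r.apply(M@d*10); r=r*Ro.from_rotvec(w*n)
    return p,r
E
python3 - <<'E'
from h import *
plan([((620,100,230),rot(188),15)])
E
```

```text
15 x {"tx": -3.05, "ty": -2.45, "tz": -0.11, "wx": -0.0001, "wz": -0.0366}
```

Emit:
{"name": "move_arm", "arguments": {"plan": [{"tx": -3.05,"ty": -2.45,"tz": -0.11,"wz": -0.0366},{"tx": -3.05,"ty": -2.45,"tz": -0.11,"wz": -0.0366},{"tx": -3.05,"ty": -2.45,"tz": -0.11,"wz": -0.0366},{"tx": -3.05,"ty": -2.45,"tz": -0.11,"wz": -0.0366},{"tx": -3.05,"ty": -2.45,"tz": -0.11,"wz": -0.0366},{"tx": -3.05,"ty": -2.45,"tz": -0.11,"wz": -0.0366},{"tx": -3.05,"ty": -2.45,"tz": -0.11,"wz": -0.0366},{"tx": -3.05,"ty": -2.45,"tz": -0.11,"wz": -0.0366},{"tx": -3.05,"ty": -2.45,"tz": -0.11,"wz": -0.0366},{"tx": -3.05,"ty": -2.45,"tz": -0.11,"wz": -0.0366},{"tx": -3.05,"ty": -2.45,"tz": -0.11,"wz": -0.0366},{"tx": -3.05,"ty": -2.45,"tz": -0.11,"wz": -0.0366}]}}

```text
schema error: expected keys tx, ty, tz, wx, wy, wz
```

Emit:
{"name": "move_arm", "arguments": {"plan": [{"tx": -3.05,"ty": -2.45,"tz": -0.11,"wz": -0.0366},{"tx": -3.05,"ty": -2.45,"tz": -0.11,"wz": -0.0366},{"tx": -3.05,"ty": -2.45,"tz": -0.11,"wz": -0.0366},{},{}]}}

```text
schema error: expected keys tx, ty, tz, wx, wy, wz
```

Run:
```python
from h import *
f=get('wrist','w1'); get('top','t1'); print(env.state()['ee_pos'],env.state()['ee_rot'],env.state()['qpos'].round(0),env.state()['time_s'])
plan([((640,20,210),rot(184),3)])
```

```text
[228.48012775 527.43996483 213.59405683] [-1.79957589e+02 -7.97085939e-04  1.56576646e+02] [65. 18. 90. -0. 72. -1.] 0.25
3 x {"tx": -17.62, "ty": -13.12, "tz": 0.13, "wx": -0.0002, "wy": -0.0001, "wz": -0.1595}
```

View pics/w1.png

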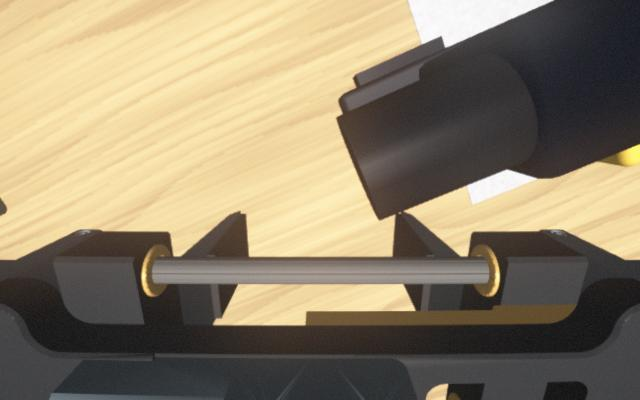

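All six keys are required in each row, so nothing moved. The picture is the same start view.

Emit:
{"name": "move_arm", "arguments": {"plan": [{"tx": -3.05,"ty": -2.45,"tz": -0.11,"wx": 0,"wy": 0,"wz": -0.0366},{"tx": -3.05,"ty": -2.45,"tz": -0.11,"wx": 0,"wy": 0,"wz": -0.0366},{"tx": -3.05,"ty": -2.45,"tz": -0.11,"wx": 0,"wy": 0,"wz": -0.0366},{"tx": -3.05,"ty": -2.45,"tz": -0.11,"wx": 0,"wy": 0,"wz": -0.0366},{"tx": -3.05,"ty": -2.45,"tz": -0.11,"wx": 0,"wy": 0,"wz": -0.0366},{"tx": -3.05,"ty": -2.45,"tz": -0.11,"wx": 0,"wy": 0,"wz": -0.0366},{"tx": -3.05,"ty": -2.45,"tz": -0.11,"wx": 0,"wy": 0,"wz": -0.0366},{"tx": -3.05,"ty": -2.45,"tz": -0.11,"wx": 0,"wy": 0,"wz": -0.0366},{"tx": -3.05,"ty": -2.45,"tz": -0.11,"wx": 0,"wy": 0,"wz": -0.0366},{"tx": -3.05,"ty": -2.45,"tz": -0.11,"wx": 0,"wy": 0,"wz": -0.0366},{"tx": -3.05,"ty": -2.45,"tz": -0.11,"wx": 0,"wy": 0,"wz": -0.0366},{"tx": -3.05,"ty": -2.45,"tz": -0.11,"wx": 0,"wy": 0,"wz": -0.0366}]}}

```text
time_s: 1.25
ee_pos: [524.7, 165.6, 227.3]
ee_rot: [180.0, 0.0, -178.2]
force: [0.7, 0.0, -0.2]
gripper_width: 91.4
gripper_force: 0.0
```

Emit:
{"name": "move_arm", "arguments": {"plan": [{"tx": -3.05,"ty": -2.45,"tz": -0.11,"wx": 0,"wy": 0,"wz": -0.0366},{"tx": -3.05,"ty": -2.45,"tz": -0.11,"wx": 0,"wy": 0,"wz": -0.0366},{"tx": -3.05,"ty": -2.45,"tz": -0.11,"wx": 0,"wy": 0,"wz": -0.0366},{"tx": 0,"ty": 0,"tz": 0,"wx": 0,"wy": 0,"wz": 0},{"tx": 0,"ty": 0,"tz": 0,"wx": 0,"wy": 0,"wz": 0}]}}

```text
time_s: 1.67
ee_pos: [620.9, 99.0, 229.3]
ee_rot: [180.0, -0.1, -172.1]
force: [-0.5, -0.1, -1.1]
gripper_width: 90.9
gripper_force: 0.0
```

Run:
```python
from h import *
f=get('wrist','w1'); get('top','t1'); print(env.state()['ee_pos'],env.state()['ee_rot'],env.state()['qpos'].round(0),env.state()['time_s'])
plan([((640,20,210),rot(184),3)])
```

```text
[619.13778166 100.59074278 230.02639865] [ 1.79964882e+02 -8.67684130e-02 -1.71983054e+02] [  8.  23.  81.   0.  77. -90.] 1.7667
3 x {"tx": -0.38, "ty": -2.75, "tz": 0.67, "wx": 0.0002, "wy": -0.0005, "wz": 0.0234}
```

View pics/w1.png

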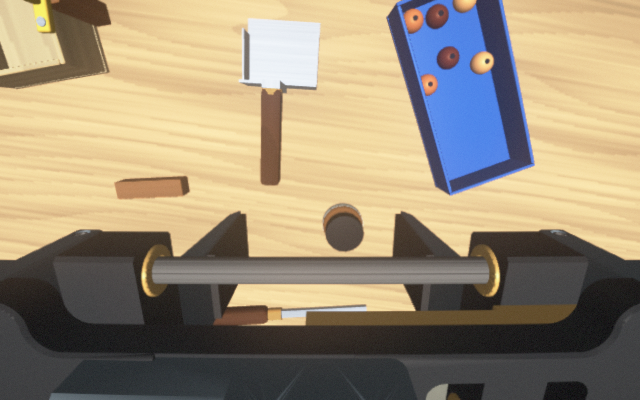

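The wrist view shows the scoop (pan at (282,55), handle from (272,90) to (270,184)), the bin on the right with its far corners at (450,193) and (533,163), five whole beads, and the jar at (343,228). The case is top-left and cut off. I'll step toward the robot so the whole bin shows.

Emit:
{"name": "move_arm", "arguments": {"plan": [{"tx": 2.8,"ty": -0.6,"tz": 0,"wx": 0,"wy": 0,"wz": 0},{"tx": 2.8,"ty": -0.6,"tz": 0,"wx": 0,"wy": 0,"wz": 0},{"tx": 2.8,"ty": -0.6,"tz": 0,"wx": 0,"wy": 0,"wz": 0},{"tx": 0,"ty": 0,"tz": 0,"wx": 0,"wy": 0,"wz": 0},{"tx": 0,"ty": 0,"tz": 0,"wx": 0,"wy": 0,"wz": 0}]}}

```text
time_s: 2.18
ee_pos: [537.4, 71.5, 231.4]
ee_rot: [180.0, 0.1, -171.9]
force: [0.4, 0.4, -0.3]
gripper_width: 91.0
gripper_force: 0.0
```

Run:
```python
from h import *
f=get('wrist','w2'); print(env.state()['ee_pos'],env.state()['ee_rot'],env.state()['time_s'])
for n in('w1','w2'):
    f=load(n); g=f['color']; hsv=cv2.cvtColor(g,cv2.COLOR_RGB2HSV)
    blue=((hsv[...,0]>100)&(hsv[...,0]<130)&(hsv[...,1]>110)).astype(np.uint8)
    yel=((hsv[...,0]>22)&(hsv[...,0]<33)&(hsv[...,1]>200)&(hsv[...,2]>100)).astype(np.uint8)
    brown=((hsv[...,0]<14)&(hsv[...,1]>90)&(hsv[...,2]<150)).astype(np.uint8)
    grey=((hsv[...,1]<40)&(hsv[...,2]>120)).astype(np.uint8)
    for nm,m in(('blue',blue),('yel',yel),('brown',brown),('grey',grey)):
        m[205:]=0
        cs,_=cv2.findContours(cv2.morphologyEx(m,cv2.MORPH_OPEN,np.ones((3,3))),cv2.RETR_EXTERNAL,cv2.CHAIN_APPROX_NONE)
        for c in cs:
            if cv2.contourArea(c)>150:
                h=cv2.convexHull(c); print(n,nm,cv2.contourArea(c),cv2.boxPoints(cv2.minAreaRect(c)).round(1).tolist(),'poly',cv2.approxPolyDP(h,3,True)[:,0].tolist())
```

```text
[538.68440797  71.62039529 231.3659571 ] [ 1.79983360e+02  1.13069559e-01 -1.71898450e+02] 2.2333
w1 blue 241.0 [[497.79998779296875, 0.20000000298023224], [501.1000061035156, -0.4000000059604645], [521.9000244140625, 101.80000305175781], [518.5999755859375, 102.5]] poly [[499, 0], [521, 102]]
w1 blue 10977.0 [[395.3999938964844, 2.0999999046325684], [469.3999938964844, -18.600000381469727], [523.2000122070312, 173.39999389648438], [449.1000061035156, 194.10000610351562]] poly [[403, 0], [452, 0], [476, 6], [509, 159], [453, 193], [448, 190], [397, 3]]
w1 brown 1511.0 [[260.0, 183.8000030517578], [262.0, 89.5999984741211], [280.79998779296875, 90.0], [278.79998779296875, 184.1999969482422]] poly [[279, 90], [277, 182], [262, 183], [262, 91]]
w1 brown 230.0 [[429.0, 5.0], [446.0, 5.0], [446.0, 22.0], [429.0, 22.0]] poly [[444, 7], [446, 18], [442, 22], [431, 21], [431, 9], [437, 5]]
w1 grey 4744.0 [[238.60000610351562, 85.80000305175781], [242.6999969482422, 17.299999237060547], [320.1000061035156, 21.899999618530273], [316.0, 90.5]] poly [[248, 18], [319, 23], [314, 88], [262, 87], [239, 81], [242, 29]]
w2 blue 8825.5 [[402.70001220703125, 80.5999984741211], [496.20001220703125, 54.400001525878906], [535.7000122070312, 195.6999969482422], [442.20001220703125, 221.89999389648438]] poly [[496, 55], [516, 150], [506, 204], [438, 204], [406, 88]]
w2 brown 423.0 [[280.0, 175.0], [297.0, 175.0], [297.0, 204.0], [280.0, 204.0]] poly [[297, 175], [296, 204], [280, 204], [281, 175]]
w2 brown 237.0 [[434.0, 85.0], [451.0, 85.0], [451.0, 102.0], [434.0, 102.0]] poly [[449, 86], [451, 97], [439, 102], [435, 89]]
w2 grey 4745.5 [[255.6999969482422, 170.8000030517578], [261.0, 91.30000305175781], [333.5, 96.19999694824219], [328.20001220703125, 175.60000610351562]] poly [[265, 92], [332, 97], [329, 161], [289, 173], [258, 157], [260, 107]]
```

View pics/w2.png

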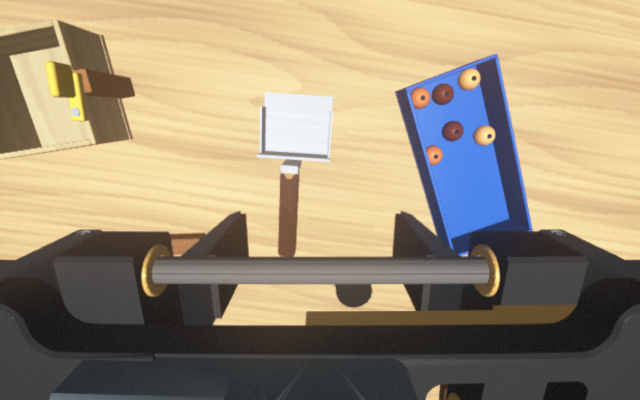

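The second view shows the bin's near corners at (397,91) and (497,55), the scoop's lip from (264,93) to (333,97), the handle from x≈289 down to row 256, the case on the left, and the yellow fin and wing at (65,85).

Run:
```python
from h import *
a=load('w1');b=load('w2');t=load('top0')
def T(n,*o): x,e=tri(*o); print(n,x.round(1),e)
T('lipL',(a,248.5,18.5),(b,265,92.5)); T('lipR',(a,319.5,22.5),(b,333,96.5))
T('handle back mid',(a,269.8,184.5),(b,287.3,256)); 
T('binnearL',(a,389,17),(b,396.5,91))
for n,u,v in(('back L',261.5,184),('back R',278.5,184),('frontL',262,92),('frontR',281,92)): print(n,plane(a,u,v,92).round(1))
for n,f,u,v,z in(('lipL',a,248.5,18.5,1),('lipR',a,319.5,22.5,1),('lipL2',b,265,92.5,1),('lipR2',b,333,96.5,1),('backwallL',b,258,156.5,45),('backwallR',b,330,161,45),
 ('bin farL a',a,450.5,193.5,49),('farR a',a,533.5,163,49),('nearL a',a,389,17,49),('nearL b',b,396.5,91,49),('nearR b',b,497,54.5,49)): print(n,plane(f,u,v,z).round(1))
# floor corner
m=cv2.cvtColor(b['color'],cv2.COLOR_RGB2HSV)
big=cv2.resize(b['color'][40:270,380:560],None,fx=3,fy=3,interpolation=cv2.INTER_CUBIC); big2=cv2.resize(b['color'][0:170,0:150],None,fx=1.7*2,fy=1.7*2)[:578,:510] if False else None
c2=cv2.resize(a['color'][0:200,380:560],None,fx=2.8,fy=2.8,interpolation=cv2.INTER_CUBIC)
c1=cv2.resize(b['color'][80:180,245:345],None,fx=2.8,fy=2.8,interpolation=cv2.INTER_CUBIC)
W=np.zeros((560,800,3),np.uint8); W[:560,:504]=c2[:560,:504]; W[:280,510:790]=c1; c3=cv2.resize(b['color'][10:110,40:140],None,fx=2.8,fy=2.8); W[280:560,510:790]=c3
cv2.imwrite('pics/mix.png',W[:,:,::-1])
```

```text
lipL [446.8 -12.1   1.3] [0.1, 0.1]
lipR [439.7  74.7   2.5] [0.6, 0.6]
handle back mid [626.8  46.4  89.9] [0.3, 0.3]
binnearL [420.2 157.1  -4.2] [0.6, 0.6]
back L [627.   37.5  92. ]
back R [624.5  55.5  92. ]
frontL [533.7  29.8  92. ]
frontR [531.2  48.5  92. ]
lipL [446.7 -12.1   1. ]
lipR [439.5  74.    1. ]
lipL2 [446.8 -12.3   1. ]
lipR2 [439.4  75.3   1. ]
backwallL [523.3  -5.6  45. ]
backwallR [516.5  81.6  45. ]
bin farL a [617.9 262.2  49. ]
farR a [566.7 353.5  49. ]
nearL a [436.9 148.7  49. ]
nearL b [426.1 144.1  49. ]
nearR b [371.6 247.1  49. ]
```

View pics/mix.png

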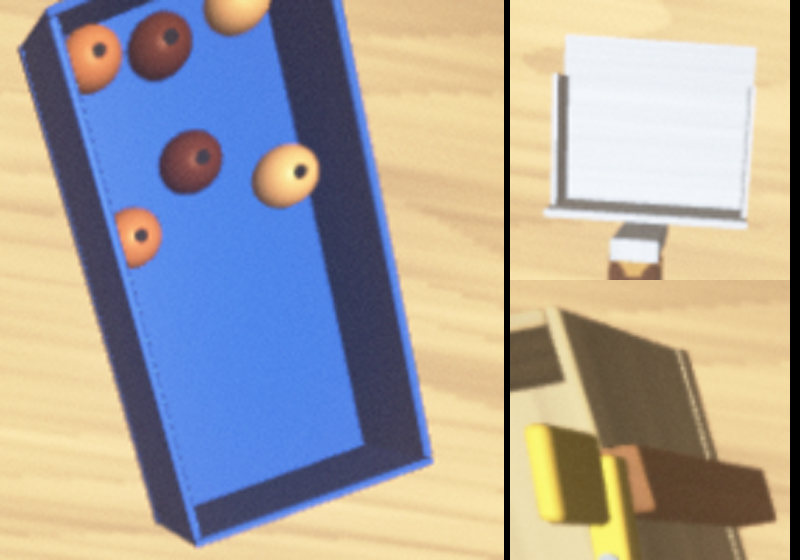

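The zoomed crop shows that the dark left wall of the bin is its outer face. So the rim's near-left corner in w1 is at (397,3.5), and (387,18) is its foot. The fin, wing and post are at lower right, and the pan is at upper right.

Run:
```python
from h import *
a=load('w1');b=load('w2')
# rim near-left in b : predict from a, then refine by blue brightness boundary
P=plane(a,397.2,3.6,49); print('nearL a',P.round(1),'in b',proj(b,P).round(1), 'foot a',plane(a,387.2,18,0).round(1),'foot b',plane(b,396.5,91,0).round(1))
N={}
for n,f,u,v in(('farL',a,450.2,194.6),('farR',a,534.2,164.6),('nearR',b,497.3,54.5)): N[n]=plane(f,u,v,49); print(n,N[n].round(1))
print('tri', tri((a,397.2,3.6),(b,405.5,88)))
N['nearL']=P
d=lambda x,y:(np.linalg.norm(N[x]-N[y])).round(1)
print(d('farL','farR'),d('nearL','nearR'),d('farL','nearL'),d('farR','nearR'))
c=sum(N.values())/4; 
for x,y in(('nearL','farL'),('nearR','farR')): v=N[y]-N[x]; print('yaw',np.degrees(np.arctan2(v[1],v[0])).round(2))
for x,y in(('farR','farL'),('nearR','nearL')): v=N[y]-N[x]; print('yaw+90',np.degrees(np.arctan2(v[0],-v[1])).round(2))
print('centre',c.round(1))
# scoop
lm=np.array([443.1,31.2]); hb=np.array([626,46.4]); hf=np.array([532.4,39.1])
for q in(hb,hf): v=lm-q; print('scoop yaw',np.degrees(np.arctan2(v[1],v[0]))%360, np.linalg.norm(v))
```

```text
nearL a [423.  154.9  49. ] in b [[406.3  89.6]] foot a [422.7 154.9   0. ] foot b [420.8 155.6   0. ]
farL [619.4 262.2  49. ]
farR [568.4 354.9  49. ]
nearR [371.6 247.5  49. ]
tri (array([420.39374646, 155.93821492,  41.31184883]), [0.4, 0.4])
105.8 105.9 223.8 224.3
yaw 28.67
yaw 28.64
yaw+90 28.78
yaw+90 29.04
centre [495.6 254.9  49. ]
scoop yaw 184.75067884490366 183.53051517390776
scoop yaw 185.055558374952 89.64875905443417
```

Run:
```python
from h import *
plan([((565.5,41.5,150),rot(184.9),3),((565.5,41.5,64),rot(184.9),4)])
```

```text
3 x {"tx": -0.76, "ty": -1.11, "tz": 2.71, "wx": 0.0001, "wy": 0.0007, "wz": 0.0186}
4 x {"tz": 2.15}
```

Emit:
{"name": "move_arm", "arguments": {"plan": [{"tx": -0.76,"ty": -1.11,"tz": 2.71,"wx": 0,"wy": 0.0007,"wz": 0.0186},{"tx": -0.76,"ty": -1.11,"tz": 2.71,"wx": 0,"wy": 0.0007,"wz": 0.0186},{"tx": -0.76,"ty": -1.11,"tz": 2.71,"wx": 0,"wy": 0.0007,"wz": 0.0186},{"tx": 0,"ty": 0,"tz": 2.15,"wx": 0,"wy": 0,"wz": 0},{"tx": 0,"ty": 0,"tz": 2.15,"wx": 0,"wy": 0,"wz": 0},{"tx": 0,"ty": 0,"tz": 2.15,"wx": 0,"wy": 0,"wz": 0},{"tx": 0,"ty": 0,"tz": 2.15,"wx": 0,"wy": 0,"wz": 0},{"tx": 0,"ty": 0,"tz": 0,"wx": 0,"wy": 0,"wz": 0}]}}

```text
time_s: 2.9
ee_pos: [563.6, 41.1, 59.0]
ee_rot: [180.0, -0.6, -175.1]
force: [-1.3, 0.2, -0.6]
gripper_width: 91.2
gripper_force: 0.0
```

Emit:
{"name": "move_arm", "arguments": {"plan": [{"tx": 0,"ty": 0,"tz": 0,"wx": 0,"wy": 0,"wz": 0},{"tx": 0,"ty": 0,"tz": 0,"wx": 0,"wy": 0,"wz": 0},{"tx": 0,"ty": 0,"tz": 0,"wx": 0,"wy": 0,"wz": 0},{"tx": 0,"ty": 0,"tz": 0,"wx": 0,"wy": 0,"wz": 0},{"tx": 0,"ty": 0,"tz": 0,"wx": 0,"wy": 0,"wz": 0},{"tx": 0,"ty": 0,"tz": 0,"wx": 0,"wy": 0,"wz": 0},{"tx": 0,"ty": 0,"tz": 0,"wx": 0,"wy": 0,"wz": 0},{"tx": 0,"ty": 0,"tz": 0,"wx": 0,"wy": 0,"wz": 0}], "gripper": 1.0, "force": 60}}

```text
time_s: 3.57
ee_pos: [565.8, 40.4, 63.4]
ee_rot: [180.0, -0.1, -175.2]
force: [0.2, -0.4, 0.1]
gripper_width: 41.0
gripper_force: 0.0
```

Run:
```python
from h import *
s=env.state(); print(s['gripper_width'],s['gripper_force'],s['ee_pos'],s['ee_rot'],s['force'])
f=get('wrist','w3')
g=f['color']; hsv=cv2.cvtColor(g,cv2.COLOR_RGB2HSV)
c=cv2.resize(g[0:260,200:460],None,fx=2.2,fy=2.2); cv2.imwrite('pics/w3c.png',c[:,:,::-1])
```

```text
40.9601651614871 0.0 [565.81439229  40.36522044  63.41656197] [ 1.79998532e+02 -9.17571548e-02 -1.75166664e+02] [ 0.21843879 -0.44086228  0.14474468]
```

View pics/w3c.png

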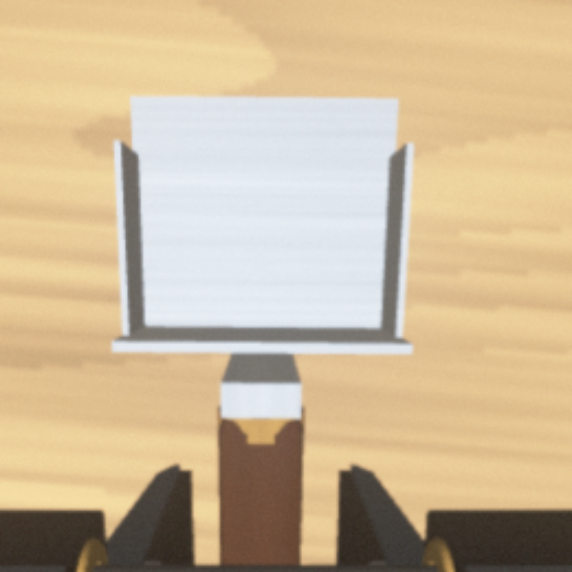

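The crop shows the handle centred between the fingers and the pan square ahead (crop x 130–398). The fingers are still closing.

Emit:
{"name": "move_arm", "arguments": {"plan": [{"tx": 0,"ty": 0,"tz": 0,"wx": 0,"wy": 0,"wz": 0},{"tx": 0,"ty": 0,"tz": 0,"wx": 0,"wy": 0,"wz": 0},{"tx": 0,"ty": 0,"tz": 0,"wx": 0,"wy": 0,"wz": 0},{"tx": 0,"ty": 0,"tz": 0,"wx": 0,"wy": 0,"wz": 0},{"tx": 0,"ty": 0,"tz": 0,"wx": 0,"wy": 0,"wz": 0},{"tx": 0,"ty": 0,"tz": 0,"wx": 0,"wy": 0,"wz": 0}]}}

```text
time_s: 4.12
ee_pos: [565.7, 40.3, 63.1]
ee_rot: [-180.0, -0.1, -175.2]
force: [-0.1, -0.6, 0.2]
gripper_width: 19.9
gripper_force: 60.0
```

Run:
```python
from h import *
s=env.state(); print(s['gripper_width'],s['gripper_force'],s['ee_pos'],s['ee_rot'],s['force'])
f=get('wrist','w4')
g=f['color']; hsv=cv2.cvtColor(g,cv2.COLOR_RGB2HSV)
m=((hsv[...,1]<35)&(hsv[...,2]>150)).astype(np.uint8); m[165:]=0
cs,_=cv2.findContours(m,cv2.RETR_EXTERNAL,cv2.CHAIN_APPROX_NONE); c=max(cs,key=cv2.contourArea)[:,0]
v0=c[:,1].min(); r=c[c[:,1]<=v0+3]; uL,uR=r[:,0].min(),r[:,0].max(); print('lip px',uL,uR,v0)
L=plane(f,uL,v0,1.5);R=plane(f,uR+1,v0,1.5); mid=(L+R)/2; print(L.round(1),R.round(1),mid.round(1))
p,ro=here(); print('lip mid in tool',ro.inv().apply(mid-p).round(1))
# target: bin frame
yb=28.8;cb=np.array([495.6,254.9]);ux=np.array([np.cos(np.radians(yb)),np.sin(np.radians(yb))])
```

```text
19.888519363243553 59.98386561870575 [565.74851618  40.3337656   63.11052061] [-1.79996624e+02 -1.18571225e-01 -1.75165080e+02] [-0.12314257 -0.58517758  0.2391895 ]
lip px 259 380 44
[446.5 -12.9   1.5] [439.1  74.6   1.5] [442.8  30.8   1.5]
lip mid in tool [123.2   0.9  61.8]
```

```bash
cat >> h.py <<'E'
YB=28.8; CB=np.array([495.6,254.9,4.]); RB=Ro.from_euler('z',YB,degrees=True); LT=np.array([123.3,0.5,63.1])
def inbin(P): return RB.inv().apply(np.asarray(P)-CB)
def lip_at(x,y,z,pitch=0,yaw=YB+180):  # lip underside middle at bin_in coords -> TCP pose
    r=rot(yaw,pitch); return (RB.apply([x,y,z])+CB-r.apply(LT), r)
def lipnow(): p,r=here(); return inbin(p+r.apply(LT)).round(1)
E
python3 - <<'E'
from h import *
for f,pts in((load('w1'),[(415,21),(437.5,16.5),(448,57.5),(482.5,62.5),(428.5,84.5)]),(load('w2'),[(470,78),(421,98),(443,94),(453,131),(485,135),(434,155)])):
    for u,v in pts: print(inbin(plane(f,u,v,18)).round(0))
p,r=here()
a=lip_at(27,0,90); b=lip_at(27,0,12)
e=plan([((p[0],p[1],150),r,4),(*a,8),(*b,4)])
print(a[0],env.state()['time_s'])
E
```

```text
[-94. -28.  14.]
[-89.  -2.  14.]
[-42.  -2.  14.]
[-22.  36.  14.]
[-21. -33.  14.]
[-97.  34.  14.]
[-95. -29.  14.]
[-90.  -2.  14.]
[-42.  -2.  14.]
[-22.  36.  14.]
[-21. -33.  14.]
4 x {"tz": -2.17}
8 x {"tx": -1.7, "ty": 3.27, "tz": -0.09, "wy": -0.0003, "wz": -0.0523}
4 x {"ty": 0.01, "tz": 1.95, "wx": 0.0001, "wy": 0.0001}
[627.54977085 326.86942388 157.1       ] 4.1667
```

Emit:
{"name": "move_arm", "arguments": {"plan": [{"tx": 0,"ty": 0,"tz": -2.17,"wx": 0,"wy": 0,"wz": 0},{"tx": 0,"ty": 0,"tz": -2.17,"wx": 0,"wy": 0,"wz": 0},{"tx": 0,"ty": 0,"tz": -2.17,"wx": 0,"wy": 0,"wz": 0},{"tx": 0,"ty": 0,"tz": -2.17,"wx": 0,"wy": 0,"wz": 0},{"tx": -1.7,"ty": 3.27,"tz": -0.09,"wx": 0,"wy": 0,"wz": -0.0523},{"tx": -1.7,"ty": 3.27,"tz": -0.09,"wx": 0,"wy": 0,"wz": -0.0523},{"tx": -1.7,"ty": 3.27,"tz": -0.09,"wx": 0,"wy": 0,"wz": -0.0523},{"tx": -1.7,"ty": 3.27,"tz": -0.09,"wx": 0,"wy": 0,"wz": -0.0523},{"tx": -1.7,"ty": 3.27,"tz": -0.09,"wx": 0,"wy": 0,"wz": -0.0523},{"tx": -1.7,"ty": 3.27,"tz": -0.09,"wx": 0,"wy": 0,"wz": -0.0523},{"tx": -1.7,"ty": 3.27,"tz": -0.09,"wx": 0,"wy": 0,"wz": -0.0523},{"tx": -1.7,"ty": 3.27,"tz": -0.09,"wx": 0,"wy": 0,"wz": -0.0523}]}}

```text
time_s: 5.17
ee_pos: [627.5, 328.3, 156.2]
ee_rot: [179.9, -0.2, -151.1]
force: [0.4, 1.3, -1.7]
gripper_width: 19.4
gripper_force: 60.0
```

Emit:
{"name": "move_arm", "arguments": {"plan": [{"tx": 0,"ty": 0,"tz": 1.0,"wx": 0,"wy": 0,"wz": 0},{"tx": 0,"ty": 0,"tz": 1.0,"wx": 0,"wy": 0,"wz": 0},{"tx": 0,"ty": 0,"tz": 0,"wx": 0,"wy": 0,"wz": 0},{"tx": 0,"ty": 0,"tz": 0,"wx": 0,"wy": 0,"wz": 0},{"tx": 0,"ty": 0,"tz": 0,"wx": 0,"wy": 0,"wz": 0}]}}

```text
time_s: 5.58
ee_pos: [627.6, 325.1, 136.9]
ee_rot: [180.0, -0.1, -151.3]
force: [0.9, 0.1, -1.1]
gripper_width: 19.9
gripper_force: 60.0
```

Run:
```python
from h import *
f=get('wrist','w5'); print(lipnow(), env.state()['ee_rot'],env.state()['time_s'],env.state()['gripper_width'])
c=cv2.resize(f['color'][0:260,160:500],None,fx=2.2,fy=2.2); cv2.imwrite('pics/w5c.png',c[:,:,::-1])
```

```text
[26.5 -1.3 70.5] [ 1.79960317e+02 -8.19635338e-02 -1.51294926e+02] 5.6333 20.068641320241785
```

View pics/w5c.png

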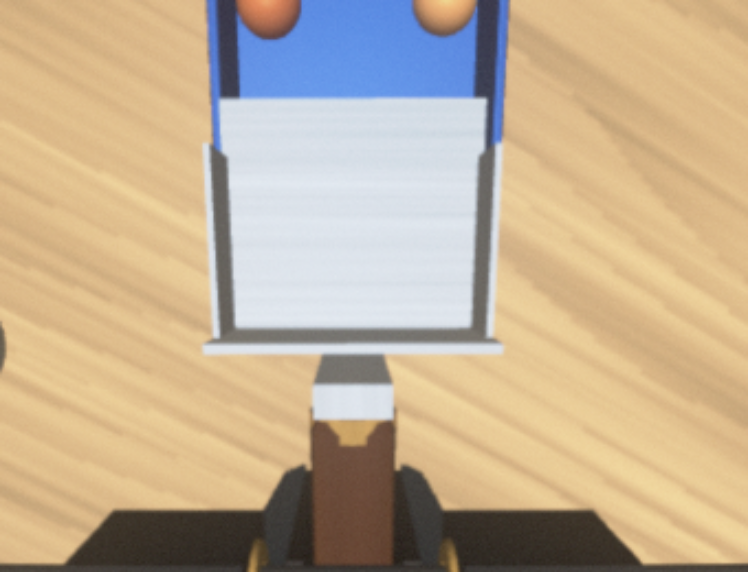

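The crop shows the scoop over the empty half. The floor seams are at crop x 238 and 476 and the lip runs 220–487, so the scoop should shift about 1.5 mm along tool +y. Pan and bin are parallel.

Emit:
{"name": "move_arm", "arguments": {"plan": [{"tx": 0,"ty": 0.15,"tz": 1.9,"wx": 0,"wy": 0,"wz": 0},{"tx": 0,"ty": 0,"tz": 1.9,"wx": 0,"wy": 0,"wz": 0},{"tx": 0,"ty": 0,"tz": 1.9,"wx": 0,"wy": 0,"wz": 0},{"tx": 0,"ty": 0,"tz": 0.5,"wx": 0,"wy": -0.017,"wz": 0},{"tx": 0,"ty": 0,"tz": 0,"wx": 0,"wy": -0.018,"wz": 0},{"tx": 0,"ty": 0,"tz": 0,"wx": 0,"wy": 0,"wz": 0},{"tx": 0,"ty": 0,"tz": 0,"wx": 0,"wy": 0,"wz": 0}]}}

```text
time_s: 6.22
ee_pos: [629.6, 328.3, 79.1]
ee_rot: [180.0, 2.4, -151.3]
force: [1.8, 1.4, 6.2]
gripper_width: 19.4
gripper_force: 60.0
```

Run:
```python
from h import *
s=env.state();print(lipnow(), s['ee_rot'],s['time_s'],s['force'],s['torque'])
f=get('wrist','w6')
hsv=cv2.cvtColor(f['color'],cv2.COLOR_RGB2HSV); m=(hsv[...,0]>100)&(hsv[...,0]<130)&(hsv[...,1]>100)
for v in(25,35,60,80): 
    u=np.where(m[v])[0]; print(v,u.min(),u.max()) if len(u) else 0
    r=m[v]; print(''.join('#' if r[i] else '.' for i in range(235,410)))
```

```text
[32.2  0.4  6.9] [ 179.96328488    2.41953523 -151.28115482] 6.2167 [1.77886129 1.43753857 6.18616998] [ 0.28057611 -0.13290756  0.02176172]
25 232 408
###.............###########################################################################################################################################.............######.
35 232 407
###..............####.................................................................................................................................####...#.........######..
60 234 406
#####.................................................................................................................................................................######...
80 236 404
.#####..............................................................................................................................................................######.....
```

Emit:
{"name": "move_arm", "arguments": {"plan": [{"tx": 0.4,"ty": 0,"tz": 0,"wx": 0,"wy": 0,"wz": 0},{"tx": 0.4,"ty": 0,"tz": 0,"wx": 0,"wy": 0,"wz": 0},{"tx": 0,"ty": 0,"tz": 0,"wx": 0,"wy": 0,"wz": 0},{"tx": 0,"ty": 0,"tz": 0,"wx": 0,"wy": 0,"wz": 0}]}}

```text
time_s: 6.6
ee_pos: [619.2, 323.1, 74.7]
ee_rot: [180.0, 1.8, -151.2]
force: [-0.6, -1.0, -1.6]
gripper_width: 19.6
gripper_force: 60.0
```

Run:
```python
from h import *
s=env.state();print(lipnow(), s['ee_rot'],s['time_s'],s['force'],s['torque'])
```

```text
[20.   0.9  3.7] [ 179.95118822    1.8351844  -151.24258189] 6.6 [-0.59414846 -1.02320465 -1.55960639] [ 0.05790981 -0.02730482  0.02213576]
```

Emit:
{"name": "move_arm", "arguments": {"plan": [{"tx": 0,"ty": 0,"tz": 0.17,"wx": 0,"wy": 0,"wz": 0},{"tx": 0,"ty": 0,"tz": 0.17,"wx": 0,"wy": 0,"wz": 0},{"tx": 0,"ty": 0,"tz": 0,"wx": 0,"wy": 0,"wz": 0},{"tx": 0,"ty": 0,"tz": 0,"wx": 0,"wy": 0,"wz": 0}]}}

```text
time_s: 6.93
ee_pos: [619.5, 324.0, 70.6]
ee_rot: [179.9, 1.8, -151.2]
force: [-0.2, -0.3, -1.2]
gripper_width: 19.7
gripper_force: 60.0
```

Run:
```python
from h import *
s=env.state();print(lipnow(), s['ee_rot'],s['time_s'],s['force'],s['torque'])
```

```text
[20.6  1.4 -0.4] [ 179.94808055    1.83202189 -151.1916031 ] 6.9333 [-0.20397341 -0.25203622 -1.19086851] [ 0.09995441 -0.03577524  0.01099077]
```

Emit:
{"name": "move_arm", "arguments": {"plan": [{"tx": 1.0,"ty": -0.03,"tz": -0.03,"wx": 0,"wy": 0,"wz": 0},{"tx": 1.0,"ty": -0.03,"tz": -0.03,"wx": 0,"wy": 0,"wz": 0},{"tx": 1.0,"ty": 0,"tz": -0.03,"wx": 0,"wy": 0,"wz": 0},{"tx": 1.0,"ty": 0,"tz": -0.03,"wx": 0,"wy": 0,"wz": 0},{"tx": 1.0,"ty": 0,"tz": -0.03,"wx": 0,"wy": 0,"wz": 0},{"tx": 1.0,"ty": 0,"tz": -0.03,"wx": 0,"wy": 0,"wz": 0},{"tx": 1.0,"ty": 0,"tz": -0.03,"wx": 0,"wy": 0,"wz": 0},{"tx": 1.0,"ty": 0,"tz": -0.03,"wx": 0,"wy": 0,"wz": 0},{"tx": 1.0,"ty": 0,"tz": -0.03,"wx": 0,"wy": 0,"wz": 0},{"tx": 0,"ty": 0,"tz": 0,"wx": 0,"wy": 0,"wz": 0}]}}

```text
time_s: 7.77
ee_pos: [539.6, 279.5, 71.2]
ee_rot: [179.9, 1.8, -151.2]
force: [-1.2, -0.7, -2.9]
gripper_width: 19.9
gripper_force: 60.0
```

Run:
```python
from h import *
s=env.state();print(lipnow(), s['ee_rot'],s['time_s'],s['force'],s['torque'])
f=get('wrist','w7');c=cv2.resize(f['color'][0:200,160:500],None,fx=2.2,fy=2.2); cv2.imwrite('pics/w7c.png',c[:,:,::-1])
```

```text
[-70.9   0.9   0.3] [ 179.94650218    1.78897305 -151.19131969] 7.7667 [-1.19463398 -0.72818431 -2.93096484] [0.05855021 0.06006251 0.0033474 ]
```

View pics/w7c.png

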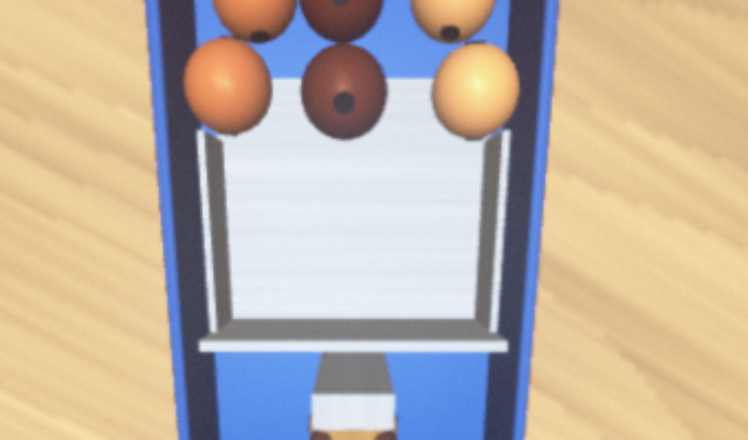

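Three beads are already on the pan's front, with centres at crop (228,86), (344,90) and (475,88). The other three are against the end wall, so I'll push on slowly.

Emit:
{"name": "move_arm", "arguments": {"plan": [{"tx": 0.5,"ty": 0,"tz": -0.015,"wx": 0,"wy": 0,"wz": 0},{"tx": 0.5,"ty": 0,"tz": -0.015,"wx": 0,"wy": 0,"wz": 0},{"tx": 0.5,"ty": 0,"tz": -0.015,"wx": 0,"wy": 0,"wz": 0},{"tx": 0.5,"ty": 0,"tz": -0.015,"wx": 0,"wy": 0,"wz": 0},{"tx": 0.4,"ty": 0,"tz": -0.015,"wx": 0,"wy": 0,"wz": 0},{"tx": 0.4,"ty": 0,"tz": -0.015,"wx": 0,"wy": 0,"wz": 0},{"tx": 0,"ty": 0,"tz": 0,"wx": 0,"wy": 0,"wz": 0}]}}

```text
time_s: 8.4
ee_pos: [517.6, 267.2, 71.7]
ee_rot: [180.0, 2.1, -151.2]
force: [-0.5, 0.4, -2.3]
gripper_width: 19.7
gripper_force: 60.0
```

Run:
```python
from h import *
s=env.state();print(lipnow(), s['ee_rot'],s['time_s'],s['force'],s['torque'])
```

```text
[-95.7   0.7   0.2] [ 179.95930032    2.10147398 -151.19449878] 8.4 [-0.47978295  0.37645363 -2.2637118 ] [ 0.22379156 -0.1134683  -0.03225532]
```

Emit:
{"name": "move_arm", "arguments": {"plan": [{"tx": 0.3,"ty": 0,"tz": -0.01,"wx": 0,"wy": 0,"wz": 0},{"tx": 0.3,"ty": 0,"tz": -0.01,"wx": 0,"wy": 0,"wz": 0},{"tx": 0.2,"ty": 0,"tz": -0.01,"wx": 0,"wy": 0,"wz": 0},{"tx": 0,"ty": 0,"tz": 0,"wx": 0,"wy": 0,"wz": 0},{"tx": 0,"ty": 0,"tz": 0,"wx": 0,"wy": 0,"wz": 0}]}}

```text
time_s: 8.82
ee_pos: [509.1, 262.6, 70.8]
ee_rot: [179.9, 1.8, -151.2]
force: [-0.0, -0.1, -2.4]
gripper_width: 19.4
gripper_force: 60.0
```

Run:
```python
from h import *
s=env.state();print(lipnow(), s['ee_rot'],s['time_s'],s['force'],s['torque'])
f=get('wrist','w8');c=cv2.resize(f['color'][0:200,160:500],None,fx=2.2,fy=2.2); cv2.imwrite('pics/w8c.png',c[:,:,::-1])
```

```text
[-105.7    0.8   -0.2] [ 179.94826415    1.8473308  -151.19179791] 8.8167 [-0.01878925 -0.10967305 -2.43925084] [ 0.10394755 -0.11692045  0.00552649]
```

View pics/w8c.png

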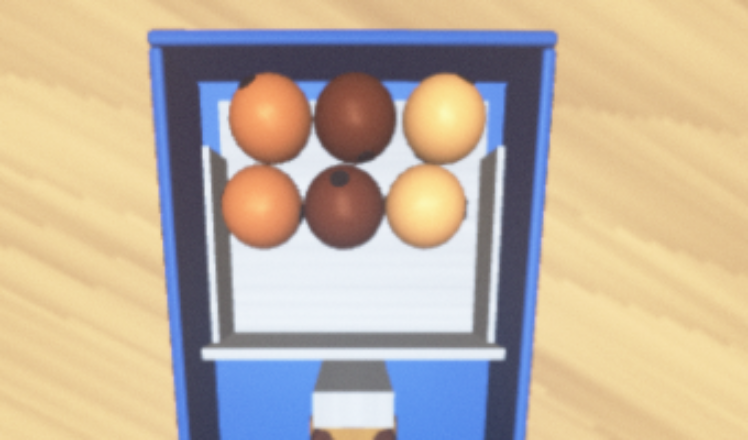

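All six beads sit on the pan in two rows. Next I'll tilt the lip up and lift.

Run:
```python
from h import *
a=lip_at(-104,0.5,2+78*np.sin(np.radians(8)),8); b=lip_at(-98,0,4+78*np.sin(np.radians(16)),16); c=lip_at(-80,0,150,16)
e=plan([(*a,5),(*b,4),(*c,5)])
```

```text
5 x {"tx": -0.23, "tz": 0.17, "wx": 0.0002, "wy": 0.0345, "wz": 0.0001}
4 x {"tx": -0.3, "ty": -0.02, "tz": 0.09, "wy": 0.0348, "wz": -0.0001}
5 x {"tx": 0.34, "tz": -2.49}
```

Emit:
{"name": "move_arm", "arguments": {"plan": [{"tx": -0.23,"ty": 0,"tz": 0.17,"wx": 0,"wy": 0.0345,"wz": 0},{"tx": -0.23,"ty": 0,"tz": 0.17,"wx": 0,"wy": 0.0345,"wz": 0},{"tx": -0.23,"ty": 0,"tz": 0.17,"wx": 0,"wy": 0.0345,"wz": 0},{"tx": -0.23,"ty": 0,"tz": 0.17,"wx": 0,"wy": 0.0345,"wz": 0},{"tx": -0.23,"ty": 0,"tz": 0.17,"wx": 0,"wy": 0.0345,"wz": 0},{"tx": -0.3,"ty": 0,"tz": 0.09,"wx": 0,"wy": 0.0348,"wz": 0},{"tx": -0.3,"ty": 0,"tz": 0.09,"wx": 0,"wy": 0.0348,"wz": 0},{"tx": -0.3,"ty": 0,"tz": 0.09,"wx": 0,"wy": 0.0348,"wz": 0},{"tx": -0.3,"ty": 0,"tz": 0.09,"wx": 0,"wy": 0.0348,"wz": 0},{"tx": 0,"ty": 0,"tz": 0,"wx": 0,"wy": 0,"wz": 0}]}}

```text
time_s: 9.7
ee_pos: [530.6, 274.4, 55.0]
ee_rot: [179.9, -15.9, -151.2]
force: [-0.6, -0.4, -3.4]
gripper_width: 19.2
gripper_force: 60.0
```

Run:
```python
from h import *
s=env.state();print(lipnow(), s['ee_rot'],s['time_s'],s['force'],s['torque'],s['gripper_width'])
# case measurement from stored wrist views
a=load('w2');t=load('top0');g=load('w1')
for n,f,u,v,z in(('-x/-y? corner top',a,103,36,0),('corner near rim',a,57,20,70),('foot',a,131,139,0)): print(n,plane(f,u,v,z).round(1))
hsv=cv2.cvtColor(a['color'],cv2.COLOR_RGB2HSV); m=((hsv[...,0]>22)&(hsv[...,0]<32)&(hsv[...,1]>190)&(hsv[...,2]>90)).astype(np.uint8); print(m[:,:150].sum())
```

```text
[-95.9   0.7  24.2] [ 179.94824743  -15.93568833 -151.17394066] 9.7 [-0.56442574 -0.40159561 -3.36017576] [ 0.32516437 -0.41650431 -0.02093709] 19.237007885307833
-x/-y? corner top [ 406.8 -220.9   -0. ]
corner near rim [ 407.5 -219.3   70. ]
foot [ 531.1 -187.5    0. ]
0
```

```bash
cat >> h.py <<'E'
CC=np.array([485.6,-266.8,0.]); RC=Ro.from_euler('z',-75.2,degrees=True)
def lip_case(x,y,z,pitch,yaw=194.8):
    r=rot(yaw,pitch); return (RC.apply([x,y,z])+CC-r.apply(LT), r)
E
python3 - <<'E'
from h import *
c=lip_at(-75,0,150,16); d=lip_case(-4,25,150,16); 
e=plan([(*c,5),(*d,18)]); print(c[0],d[0])
for p in(0,-20,-40,-55): print(p, lip_case(-4,15,80,p)[0].round(0))
E
```

```text
5 x {"tx": 0.29, "ty": -0.01, "tz": -2.53, "wx": 0.0002, "wy": 0.0002, "wz": 0.0001}
18 x {"tx": 0.57, "ty": -2.8, "tz": 0.18, "wx": -0.0038, "wz": 0.013}
[549.22222366 283.80849042 180.66952704] [ 640.28356708 -222.31073594  176.66952704]
0 [ 618. -228.  143.]
-20 [ 590. -236.  181.]
-40 [ 551. -246.  208.]
-55 [ 518. -255.  217.]
```

Emit:
{"name": "move_arm", "arguments": {"plan": [{"tx": 0.29,"ty": 0,"tz": -2.53,"wx": 0,"wy": 0,"wz": 0},{"tx": 0.29,"ty": 0,"tz": -2.53,"wx": 0,"wy": 0,"wz": 0},{"tx": 0.29,"ty": 0,"tz": -2.53,"wx": 0,"wy": 0,"wz": 0},{"tx": 0.29,"ty": 0,"tz": -2.53,"wx": 0,"wy": 0,"wz": 0},{"tx": 0.29,"ty": 0,"tz": -2.53,"wx": 0,"wy": 0,"wz": 0},{"tx": 0.29,"ty": -1.4,"tz": 0.09,"wx": -0.0019,"wy": 0,"wz": 0.0065},{"tx": 0.28,"ty": -1.4,"tz": 0.09,"wx": -0.0019,"wy": 0,"wz": 0.0065},{"tx": 0.57,"ty": -2.8,"tz": 0.18,"wx": -0.0038,"wy": 0,"wz": 0.013},{"tx": 0.57,"ty": -2.8,"tz": 0.18,"wx": -0.0038,"wy": 0,"wz": 0.013},{"tx": 0.57,"ty": -2.8,"tz": 0.18,"wx": -0.0038,"wy": 0,"wz": 0.013},{"tx": 0.57,"ty": -2.8,"tz": 0.18,"wx": -0.0038,"wy": 0,"wz": 0.013},{"tx": 0.57,"ty": -2.8,"tz": 0.18,"wx": -0.0038,"wy": 0,"wz": 0.013}]}}

```text
time_s: 10.7
ee_pos: [590.1, 114.3, 178.5]
ee_rot: [179.9, -16.2, -155.9]
force: [0.3, -0.0, -2.3]
gripper_width: 19.8
gripper_force: 60.0
```

Emit:
{"name": "move_arm", "arguments": {"plan": [{"tx": 0.57,"ty": -2.8,"tz": 0.18,"wx": -0.0038,"wy": 0,"wz": 0.013},{"tx": 0.57,"ty": -2.8,"tz": 0.18,"wx": -0.0038,"wy": 0,"wz": 0.013},{"tx": 0.57,"ty": -2.8,"tz": 0.18,"wx": -0.0038,"wy": 0,"wz": 0.013},{"tx": 0.57,"ty": -2.8,"tz": 0.18,"wx": -0.0038,"wy": 0,"wz": 0.013},{"tx": 0.57,"ty": -2.8,"tz": 0.18,"wx": -0.0038,"wy": 0,"wz": 0.013},{"tx": 0.57,"ty": -2.8,"tz": 0.18,"wx": -0.0038,"wy": 0,"wz": 0.013},{"tx": 0.57,"ty": -2.8,"tz": 0.18,"wx": -0.0038,"wy": 0,"wz": 0.013},{"tx": 0.57,"ty": -2.8,"tz": 0.18,"wx": -0.0038,"wy": 0,"wz": 0.013},{"tx": 0.57,"ty": -2.8,"tz": 0.18,"wx": -0.0038,"wy": 0,"wz": 0.013},{"tx": 0.57,"ty": -2.8,"tz": 0.18,"wx": -0.0038,"wy": 0,"wz": 0.013},{"tx": 0.57,"ty": -2.8,"tz": 0.18,"wx": -0.0038,"wy": 0,"wz": 0.013}]}}

```text
time_s: 11.62
ee_pos: [634.2, -196.5, 175.9]
ee_rot: [179.7, -16.2, -164.4]
force: [-0.4, -0.7, -2.0]
gripper_width: 19.7
gripper_force: 60.0
```

Emit:
{"name": "move_arm", "arguments": {"plan": [{"tx": 0.28,"ty": -1.4,"tz": 0.09,"wx": -0.0019,"wy": 0,"wz": 0.0065},{"tx": 0.29,"ty": -1.4,"tz": 0.09,"wx": -0.0019,"wy": 0,"wz": 0.0065},{"tx": 0,"ty": 0,"tz": 0,"wx": 0,"wy": 0,"wz": 0},{"tx": 0,"ty": 0,"tz": 0,"wx": 0,"wy": 0,"wz": 0},{"tx": 0,"ty": 0,"tz": 0,"wx": 0,"wy": 0,"wz": 0}]}}

```text
time_s: 12.03
ee_pos: [637.7, -221.2, 177.9]
ee_rot: [179.8, -16.0, -165.0]
force: [-0.6, 0.1, -2.1]
gripper_width: 19.8
gripper_force: 60.0
```

Run:
```python
from h import *
p,r=here();s=env.state();print(p,s['ee_rot'],'lip in case',RC.inv().apply(p+r.apply(LT)-CC).round(1),s['time_s'],s['force'])
f=get('wrist','w9'); t=get('top','t9'); get('scene','s9')
W=np.zeros((600,640,3),np.uint8); W[:270]=f['color'][:270]; c=cv2.resize(t['color'][130:295,330:500],None,fx=2,fy=2); W[270:600,:340]=c; W[270:600,345:640]=cv2.resize(load('s9')['color'][70:235,150:297],(295,330)); cv2.imwrite('pics/m9.png',W[:,:,::-1])
```

```text
[ 637.70681513 -221.15646344  177.93901162] [ 179.77952091  -15.9998738  -165.0469266 ] lip in case [ -5.7  22.8 151.3] 12.0333 [-0.62535479  0.08464754 -2.12693358]
```

View pics/m9.png

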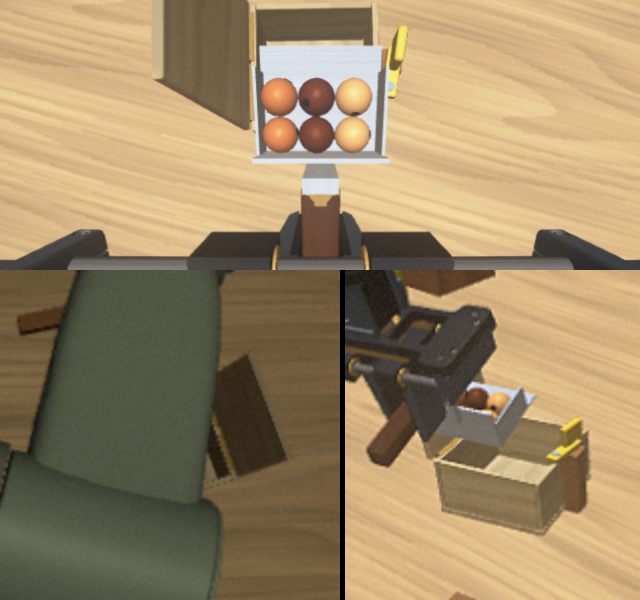

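All six beads are in the raised scoop over the open case (wrist view, pan at (318,110)). The lid stands open at upper left and the wing lies along the case's near wall. I've viewed more than the ten allowed pictures (12), so from here I work from numbers only.

Run:
```python
from h import *
e=plan([(*lip_case(-3,25,102,4),4),(*lip_case(-3,20,80,-20),6),(*lip_case(-3,15,78,-52),8)]); print(e[0])
```

```text
4 x {"tx": 0.05, "ty": -0.07, "tz": 0.58, "wx": 0.0005, "wy": -0.0522, "wz": 0.0008}
6 x {"tx": 0.59, "tz": -0.49, "wy": -0.0698}
8 x {"tx": 0.54, "tz": -0.86, "wy": -0.0698}
[ 524.78541537 -253.78885884  213.97357468]
```

Emit:
{"name": "move_arm", "arguments": {"plan": [{"tx": 0.05,"ty": -0.07,"tz": 0.58,"wx": 0,"wy": -0.0522,"wz": 0},{"tx": 0.05,"ty": -0.07,"tz": 0.58,"wx": 0,"wy": -0.0522,"wz": 0},{"tx": 0.05,"ty": -0.07,"tz": 0.58,"wx": 0,"wy": -0.0522,"wz": 0},{"tx": 0.05,"ty": -0.07,"tz": 0.58,"wx": 0,"wy": -0.0522,"wz": 0},{"tx": 0.59,"ty": 0,"tz": -0.49,"wx": 0,"wy": -0.0698,"wz": 0},{"tx": 0.59,"ty": 0,"tz": -0.49,"wx": 0,"wy": -0.0698,"wz": 0},{"tx": 0.59,"ty": 0,"tz": -0.49,"wx": 0,"wy": -0.0698,"wz": 0},{"tx": 0.59,"ty": 0,"tz": -0.49,"wx": 0,"wy": -0.0698,"wz": 0},{"tx": 0.59,"ty": 0,"tz": -0.49,"wx": 0,"wy": -0.0698,"wz": 0},{"tx": 0.59,"ty": 0,"tz": -0.49,"wx": 0,"wy": -0.0698,"wz": 0}]}}

```text
time_s: 13.02
ee_pos: [595.1, -235.5, 182.4]
ee_rot: [179.9, 20.2, -165.1]
force: [-0.4, 0.3, -1.6]
gripper_width: 19.6
gripper_force: 60.0
```

Emit:
{"name": "move_arm", "arguments": {"plan": [{"tx": 0.54,"ty": 0,"tz": -0.86,"wx": 0,"wy": -0.0698,"wz": 0},{"tx": 0.54,"ty": 0,"tz": -0.86,"wx": 0,"wy": -0.0698,"wz": 0},{"tx": 0.54,"ty": 0,"tz": -0.86,"wx": 0,"wy": -0.0698,"wz": 0},{"tx": 0.54,"ty": 0,"tz": -0.86,"wx": 0,"wy": -0.0698,"wz": 0},{"tx": 0.54,"ty": 0,"tz": -0.86,"wx": 0,"wy": -0.0698,"wz": 0},{"tx": 0.54,"ty": 0,"tz": -0.86,"wx": 0,"wy": -0.0698,"wz": 0},{"tx": 0.54,"ty": 0,"tz": -0.86,"wx": 0,"wy": -0.0698,"wz": 0},{"tx": 0.54,"ty": 0,"tz": -0.86,"wx": 0,"wy": -0.0698,"wz": 0},{"tx": 0,"ty": 0,"tz": 0,"wx": 0,"wy": 0,"wz": 0},{"tx": 0,"ty": 0,"tz": 0,"wx": 0,"wy": 0,"wz": 0},{"tx": 0,"ty": 0,"tz": 0,"wx": 0,"wy": 0,"wz": 0},{"tx": 0,"ty": 0,"tz": 0,"wx": 0,"wy": 0,"wz": 0}]}}

```text
time_s: 14.02
ee_pos: [584.9, -166.0, 289.0]
ee_rot: [-176.3, 40.8, -172.4]
force: [-0.3, 0.5, -1.5]
gripper_width: 19.3
gripper_force: 60.0
```

Run:
```python
from h import *
p,r=here();s=env.state();print(p,s['ee_rot'],'lip in case',RC.inv().apply(p+r.apply(LT)-CC).round(1),s['time_s'],s['force'],s['qpos'].round(0),s['gripper_width'])
f=get('wrist','w10'); get('scene','s10')
for n in('w10','s10'):
    f=load(n); hsv=cv2.cvtColor(f['color'],cv2.COLOR_RGB2HSV)
    m=((hsv[...,0]<14)&(hsv[...,1]>150)&(hsv[...,2]>60)).astype(np.uint8)
    k,_,st,ce=cv2.connectedComponentsWithStats(m); print(n,[(*c.round(0),int(a[4])) for c,a in zip(ce[1:],st[1:]) if a[4]>15])
# rise: lip up and away, level
e=plan([(p+[15,5,70],r,2)])
```

```text
[ 584.92092926 -166.02011822  288.99294098] [-176.3117007    40.82362336 -172.37517379] lip in case [-75.   69.6 160.7] 14.0167 [-0.28042227  0.49113373 -1.50666067] [ -27.    3.  110.   34.   34. -147.] 19.324299102390476
w10 [(np.float64(142.0), np.float64(118.0), 336)]
s10 [(np.float64(168.0), np.float64(56.0), 72), (np.float64(236.0), np.float64(155.0), 53), (np.float64(232.0), np.float64(162.0), 62), (np.float64(80.0), np.float64(203.0), 122)]
2 x {"tx": -2.88, "ty": 0.02, "tz": -2.16, "wx": -0.0001, "wy": -0.0001, "wz": -0.0004}
```

Run:
```python
from h import *
def H(f,u,v): return cv2.cvtColor(f['color'][v-3:v+4,u-3:u+4],cv2.COLOR_RGB2HSV).reshape(-1,3).mean(0).round(0)
w=load('w9')
for u,v in((280,92),(325,90),(355,92),(305,130)): print('wrist',H(w,u,v))
s=load('scene0')
for u,v in((422,240),(437,243),(455,242)): print('scene',H(s,u,v))
f=load('s10')
print('case floor corners in scene', [proj(f,RC.apply([x,y,6])+CC).round(0).tolist()[0] for x in(-59,59) for y in(-59,59)], 'rim',[proj(f,RC.apply([x,y,70])+CC).round(0).tolist()[0] for x in(-65,65) for y in(-65,65)])
d=cv2.absdiff(f['color'],s['color']).max(2)>40
d=cv2.morphologyEx(d.astype(np.uint8),cv2.MORPH_OPEN,np.ones((3,3))); k,_,st,ce=cv2.connectedComponentsWithStats(d)
for a,c in zip(st[1:],ce[1:]):
    if a[4]>20: print('diff',a.tolist(),c.round(0), H(f,int(c[0]),int(c[1])))
# coarse hue/sat/val dump of case region
hsv=cv2.cvtColor(f['color'],cv2.COLOR_RGB2HSV)
for v in range(140,176,2): print(v,' '.join('%d/%d/%d'%tuple(hsv[v,u]) for u in range(212,262,4)))
```

```text
wrist [ 13. 142. 242.]
wrist [  7. 123. 126.]
wrist [ 25.  91. 246.]
wrist [  7. 133. 123.]
scene [ 11. 128. 178.]
scene [  9.  97. 118.]
scene [ 16. 130. 209.]
case floor corners in scene [[268.0, 172.0], [246.0, 199.0], [226.0, 162.0], [200.0, 187.0]] rim [[271.0, 149.0], [244.0, 177.0], [223.0, 138.0], [193.0, 165.0]]
diff [223, 0, 47, 22, 687] [248.   9.] [99. 45. 95.]
diff [270, 0, 15, 12, 113] [277.   4.] [99. 47. 43.]
diff [442, 0, 29, 60, 724] [454.  24.] [45. 47. 54.]
diff [502, 0, 42, 66, 767] [520.  26.] [ 66. 105.  97.]
diff [200, 7, 65, 139, 3739] [233.  82.] [36. 30. 64.]
diff [195, 20, 6, 6, 27] [198.  22.] [80. 43. 81.]
diff [231, 21, 10, 5, 35] [235.  23.] [ 23. 138. 133.]
diff [253, 23, 33, 19, 241] [270.  30.] [42. 66. 64.]
diff [284, 28, 8, 8, 38] [287.  32.] [69. 53. 33.]
diff [211, 35, 4, 7, 28] [212.  38.] [80. 23. 48.]
diff [202, 58, 14, 9, 77] [208.  62.] [ 12. 133.  86.]
diff [400, 70, 20, 19, 149] [408.  80.] [39. 45. 99.]
diff [425, 80, 7, 8, 35] [428.  84.] [40. 44. 71.]
diff [393, 91, 13, 24, 173] [398. 103.] [ 17. 100. 196.]
diff [449, 98, 43, 40, 1000]
[... 2379 characters left out ...]
123/106
166 19/98/101 17/99/106 17/99/98 20/79/223 16/114/130 13/145/109 11/106/77 13/140/100 15/120/81 16/140/237 15/150/173 20/139/101 14/125/106
168 20/76/195 16/104/98 20/84/166 20/79/204 18/78/212 17/97/152 21/75/188 13/115/84 14/117/61 15/143/202 20/77/219 19/100/102 13/133/107
170 16/117/111 22/87/224 22/62/226 18/94/187 19/78/202 19/73/218 20/78/222 15/114/67 19/77/180 14/146/138 18/99/185 17/108/97 14/133/107
172 19/106/123 18/108/125 18/111/120 20/89/206 22/69/204 19/81/210 21/78/208 21/73/204 19/81/209 20/85/191 17/113/99 17/109/103 14/132/108
174 18/110/135 18/102/128 19/114/125 18/108/127 19/115/111 20/99/157 22/78/197 18/92/195 20/81/207 19/91/202 17/111/99 18/96/104 13/130/110
```

Run:
```python
from h import *
f=load('w10');hsv=cv2.cvtColor(f['color'],cv2.COLOR_RGB2HSV); w9=cv2.cvtColor(load('w9')['color'],cv2.COLOR_RGB2HSV)
for n,h in(('w10',hsv),('w9',w9)):
    p=h[50:160,262:380]; m=(p[...,1]>70).astype(np.uint8); k,_,st,ce=cv2.connectedComponentsWithStats(m); print(n,[(a[4],*c.round(0)) for a,c in zip(st[1:],ce[1:]) if a[4]>30])
p,r=here(); q,r0=(np.array([600,-90,260.]),rot(180,0))
e=plan([(q,r0,8)])
```

```text
w10 []
w9 [(np.int32(5958), np.float64(54.0), np.float64(65.0))]
8 x {"tx": -0.09, "ty": 0.95, "tz": 0.41, "wx": -0.0018, "wy": 0.0894, "wz": 0.013}
```

The scoop is empty and the bin is empty. The scene image shows bead colours only inside the case. I'll level the scoop and put it back where it stood.

Emit:
{"name": "move_arm", "arguments": {"plan": [{"tx": -0.09,"ty": 0.95,"tz": 0.41,"wx": 0,"wy": 0.0894,"wz": 0.013},{"tx": -0.09,"ty": 0.95,"tz": 0.41,"wx": 0,"wy": 0.0894,"wz": 0.013},{"tx": -0.09,"ty": 0.95,"tz": 0.41,"wx": 0,"wy": 0.0894,"wz": 0.013},{"tx": -0.09,"ty": 0.95,"tz": 0.41,"wx": 0,"wy": 0.0894,"wz": 0.013},{"tx": -0.09,"ty": 0.95,"tz": 0.41,"wx": 0,"wy": 0.0894,"wz": 0.013},{"tx": -0.09,"ty": 0.95,"tz": 0.41,"wx": 0,"wy": 0.0894,"wz": 0.013},{"tx": -0.09,"ty": 0.95,"tz": 0.41,"wx": 0,"wy": 0.0894,"wz": 0.013},{"tx": -0.09,"ty": 0.95,"tz": 0.41,"wx": 0,"wy": 0.0894,"wz": 0.013},{"tx": 0,"ty": 0,"tz": 0,"wx": 0,"wy": 0,"wz": 0},{"tx": 0,"ty": 0,"tz": 0,"wx": 0,"wy": 0,"wz": 0}]}}

```text
time_s: 14.95
ee_pos: [601.0, -90.3, 259.5]
ee_rot: [-179.4, 0.8, -180.0]
force: [0.4, -0.3, -1.3]
gripper_width: 19.5
gripper_force: 60.0
```

Run:
```python
from h import *
p,r=here();s=env.state();print(p,s['ee_rot'],s['qpos'].round(0),s['time_s'])
plan([((565.7,40.3,95),rot(184.8),7)])
get('scene','s11'); f=load('s11'); hsv=cv2.cvtColor(f['color'],cv2.COLOR_RGB2HSV)
g=load('s10')['color']
for v in range(146,176,2): print(v,' '.join('%d/%d/%d'%tuple(hsv[v,u]) for u in range(220,262,4)))
```

```text
[601.01646218 -90.31475116 259.49089811] [-179.35993491    0.83933522 -179.99294735] [ -9.  19.  81.  -1.  78. -99.] 14.95
7 x {"tx": 0.46, "ty": 1.9, "tz": 2.33, "wx": -0.0017, "wy": 0.002, "wz": -0.012}
146 18/105/104 14/102/103 18/106/135 18/104/132 16/104/127 18/105/126 19/109/124 15/116/112 21/88/211 21/57/216 17/133/200
148 17/97/100 19/99/95 19/111/136 17/103/139 20/111/131 18/102/132 17/108/132 19/113/126 19/108/127 17/103/111 26/181/242
150 16/99/100 17/103/97 19/101/139 18/115/137 20/101/139 18/105/133 18/112/134 19/101/141 17/98/135 16/108/125 21/170/168
152 19/108/102 19/108/99 17/113/129 18/117/137 12/172/236 14/141/154 17/107/145 18/107/141 16/105/143 18/99/142 22/166/120
154 17/106/103 17/106/103 19/109/138 12/178/193 13/163/227 11/171/167 9/164/121 9/176/107 17/107/140 17/99/139 21/162/124
156 18/100/110 18/114/103 18/103/141 12/168/156 12/165/181 12/156/126 10/159/122 10/150/107 19/100/138 18/96/128 20/161/122
158 17/95/107 16/105/104 19/94/133 12/159/117 13/155/128 13/142/86 12/142/104 11/142/97 19/104/127 21/142/167 22/173/165
160 16/108/104 17/105/112 11/177/219 1
[... 220 characters left out ...]
19/83/175 12/178/130 12/160/156 13/143/98 11/162/118 11/154/101 19/131/255 21/178/158 20/185/168 14/138/105
166 18/114/98 20/78/227 17/110/135 13/153/108 15/140/71 11/138/105 12/131/78 17/142/236 16/154/180 19/137/106 13/143/107
168 19/86/170 19/77/214 20/74/211 17/100/153 20/75/198 14/153/75 14/125/57 15/147/206 20/75/222 18/104/103 14/137/108
170 24/59/232 18/95/190 19/79/212 20/77/218 20/79/223 15/122/65 19/79/185 15/145/139 18/103/185 17/97/103 15/136/107
172 17/111/120 20/93/213 20/68/211 20/77/218 20/75/215 20/77/208 20/78/207 19/85/191 15/111/99 19/102/107 14/140/106
174 16/106/132 19/106/132 17/118/117 19/99/160 21/76/205 18/96/199 20/80/213 19/91/212 16/106/106 16/103/106 14/140/109
```

Emit:
{"name": "move_arm", "arguments": {"plan": [{"tx": 0.46,"ty": 1.9,"tz": 2.33,"wx": -0.0017,"wy": 0.002,"wz": -0.012},{"tx": 0.46,"ty": 1.9,"tz": 2.33,"wx": -0.0017,"wy": 0.002,"wz": -0.012},{"tx": 0.46,"ty": 1.9,"tz": 2.33,"wx": -0.0017,"wy": 0.002,"wz": -0.012},{"tx": 0.46,"ty": 1.9,"tz": 2.33,"wx": -0.0017,"wy": 0.002,"wz": -0.012},{"tx": 0.46,"ty": 1.9,"tz": 2.33,"wx": -0.0017,"wy": 0.002,"wz": -0.012},{"tx": 0.46,"ty": 1.9,"tz": 2.33,"wx": -0.0017,"wy": 0.002,"wz": -0.012},{"tx": 0.46,"ty": 1.9,"tz": 2.33,"wx": -0.0017,"wy": 0.002,"wz": -0.012},{"tx": 0,"ty": 0,"tz": 0,"wx": 0,"wy": 0,"wz": 0},{"tx": 0,"ty": 0,"tz": 0,"wx": 0,"wy": 0,"wz": 0}]}}

```text
time_s: 15.75
ee_pos: [563.3, 39.8, 96.9]
ee_rot: [-180.0, 0.0, -175.2]
force: [0.1, -0.8, -1.7]
gripper_width: 19.8
gripper_force: 60.0
```

Run:
```python
from h import *
p,r=here();s=env.state();print(p,s['ee_rot'],s['time_s'])
plan([((565.7,40.3,64.5),rot(184.8,0),3)])
```

```text
[563.2662727   39.83319699  96.85255718] [-1.79964484e+02  2.09851084e-02 -1.75223037e+02] 15.75
3 x {"tx": -0.08, "ty": 0.01, "tz": 1.08, "wx": -0.0002, "wy": 0.0001, "wz": -0.0001}
```

Emit:
{"name": "move_arm", "arguments": {"plan": [{"tx": 0,"ty": 0,"tz": 1.1,"wx": 0,"wy": 0,"wz": 0},{"tx": 0,"ty": 0,"tz": 1.1,"wx": 0,"wy": 0,"wz": 0},{"tx": 0,"ty": 0,"tz": 1.1,"wx": 0,"wy": 0,"wz": 0},{"tx": 0,"ty": 0,"tz": 0,"wx": 0,"wy": 0,"wz": 0},{"tx": 0,"ty": 0,"tz": 0,"wx": 0,"wy": 0,"wz": 0}]}}

```text
time_s: 16.17
ee_pos: [564.2, 39.7, 63.2]
ee_rot: [-180.0, -0.0, -175.3]
force: [0.4, 0.2, -1.3]
gripper_width: 19.7
gripper_force: 60.0
```

Run:
```python
from h import *
p,r=here();s=env.state();print(p,s['ee_rot'],s['time_s'],s['force'],s['torque'])
```

```text
[564.16145049  39.6999924   63.18308609] [-1.79987105e+02 -2.26678093e-02 -1.75304098e+02] 16.1667 [ 0.41503547  0.23265356 -1.27117319] [ 0.08897036 -0.10237066  0.01101427]
```

Emit:
{"name": "move_arm", "arguments": {"plan": [{"tx": 0,"ty": 0,"tz": 0,"wx": 0,"wy": 0,"wz": 0},{"tx": 0,"ty": 0,"tz": 0,"wx": 0,"wy": 0,"wz": 0},{"tx": 0,"ty": 0,"tz": 0,"wx": 0,"wy": 0,"wz": 0},{"tx": 0,"ty": 0,"tz": 0,"wx": 0,"wy": 0,"wz": 0},{"tx": 0,"ty": 0,"tz": 0,"wx": 0,"wy": 0,"wz": 0},{"tx": 0,"ty": 0,"tz": -2.5,"wx": 0,"wy": 0,"wz": 0},{"tx": 0,"ty": 0,"tz": -3.5,"wx": 0,"wy": 0,"wz": 0},{"tx": 0,"ty": 0,"tz": -4.0,"wx": 0,"wy": 0,"wz": 0},{"tx": 0,"ty": 0,"tz": -4.0,"wx": 0,"wy": 0,"wz": 0},{"tx": 0,"ty": 0,"tz": -4.0,"wx": 0,"wy": 0,"wz": 0}], "gripper": 5, "force": 20}}

```text
time_s: 17.0
ee_pos: [563.9, 40.3, 246.1]
ee_rot: [-180.0, 0.1, -175.2]
force: [-0.3, -0.3, 0.3]
gripper_width: 49.8
gripper_force: 0.0
```

Run:
```python
from h import *
p,r=here();s=env.state();print(p,s['ee_rot'],s['time_s'],s['gripper_width'])
plan([((620,-210,300),rot(188),10)])
```

```text
[563.91025384  40.34182843 246.06423408] [-1.79986182e+02  7.78188276e-02 -1.75249601e+02] 17.0 49.83415609899415
10 x {"tx": -0.29, "ty": -2.55, "tz": -0.54, "wy": 0.0001, "wz": -0.0057}
```

Emit:
{"name": "move_arm", "arguments": {"plan": [{"tx": -0.29,"ty": -2.55,"tz": -0.54,"wx": 0,"wy": 0,"wz": -0.0057},{"tx": -0.29,"ty": -2.55,"tz": -0.54,"wx": 0,"wy": 0,"wz": -0.0057},{"tx": -0.29,"ty": -2.55,"tz": -0.54,"wx": 0,"wy": 0,"wz": -0.0057},{"tx": -0.29,"ty": -2.55,"tz": -0.54,"wx": 0,"wy": 0,"wz": -0.0057},{"tx": -0.29,"ty": -2.55,"tz": -0.54,"wx": 0,"wy": 0,"wz": -0.0057},{"tx": -0.29,"ty": -2.55,"tz": -0.54,"wx": 0,"wy": 0,"wz": -0.0057},{"tx": -0.29,"ty": -2.55,"tz": -0.54,"wx": 0,"wy": 0,"wz": -0.0057},{"tx": -0.29,"ty": -2.55,"tz": -0.54,"wx": 0,"wy": 0,"wz": -0.0057},{"tx": -0.29,"ty": -2.55,"tz": -0.54,"wx": 0,"wy": 0,"wz": -0.0057},{"tx": -0.29,"ty": -2.55,"tz": -0.54,"wx": 0,"wy": 0,"wz": -0.0057},{"tx": 0,"ty": 0,"tz": 0,"wx": 0,"wy": 0,"wz": 0},{"tx": 0,"ty": 0,"tz": 0,"wx": 0,"wy": 0,"wz": 0}], "gripper": 0}}

```text
time_s: 18.0
ee_pos: [620.7, -211.0, 297.9]
ee_rot: [180.0, 0.1, -172.1]
force: [-0.9, 0.7, 0.3]
gripper_width: 0.6
gripper_force: 0.0
```

Run:
```python
from h import *
f=get('wrist','w12'); get('scene','s12'); p,r=here();print(p,env.state()['time_s'],env.state()['gripper_width'])
hsv=cv2.cvtColor(f['color'],cv2.COLOR_RGB2HSV)
rim=[proj(f,RC.apply([x,y,70])+CC).round(0).tolist()[0] for x in(-65,65) for y in(-65,65)]; print('rim px',rim)
def comps(nm,m,lo=25,to=215):
    m=m.astype(np.uint8);m[to:]=0; k,_,st,ce=cv2.connectedComponentsWithStats(m)
    for a,c in zip(st[1:],ce[1:]):
        if a[4]>lo: print(nm,a.tolist(),c.round(1))
H,S,V=hsv[...,0],hsv[...,1],hsv[...,2]
comps('red/brown',(H<14)&(S>115)); comps('yellow',(H>=20)&(H<33)&(S>160)); 
# circle finder in case area
u0,v0=np.min(rim,0).astype(int);u1,v1=np.max(rim,0).astype(int)
g=cv2.cvtColor(f['color'],cv2.COLOR_RGB2GRAY); c=cv2.HoughCircles(g[max(v0,0):v1,max(u0,0):u1],cv2.HOUGH_GRADIENT,1,12,param1=120,param2=12,minRadius=6,maxRadius=12)
if c is not None:
    for x,y,rr in c[0][:14]: 
        X,Y=int(x+max(u0,0)),int(y+max(v0,0)); print('circ',X,Y,rr,hsv[Y,X],RC.inv().apply(plane(f,X,Y,19)-CC).round(0))
```

```text
[ 620.39073954 -209.24280183  297.77280796] 18.1 0.5413364329368173
rim px [[336.0, -7.0], [347.0, 106.0], [229.0, 8.0], [248.0, 118.0]]
red/brown [256, 14, 45, 32, 921] [278.2  29.5]
red/brown [500, 149, 24, 55, 471] [510.7 180.9]
red/brown [374, 196, 20, 14, 98] [382.5 202.2]
red/brown [342, 198, 31, 14, 170] [355.3 204.7]
circ 300 30 10.3 [ 19 114 136] [-15. -44.  19.]
circ 321 23 9.1 [ 27  83 242] [-45. -49.  19.]
circ 264 36 9.1 [ 13 149 233] [ 35. -42.  19.]
circ 271 25 8.8 [15 65 78] [ 24. -55.  19.]
circ 284 36 9.0 [ 10 145 132] [  8. -39.  19.]
```

Run:
```python
from h import *
f=load('w12'); hsv=cv2.cvtColor(f['color'],cv2.COLOR_RGB2HSV).astype(int)
for v in range(2,56,2):
    s=''
    for u in range(236,352):
        h,S,V=hsv[v,u]
        s+='O' if h<16 and S>110 and V>170 else 'D' if h<15 and S>110 else 'Y' if S>165 and h>18 else 'L' if V>225 and 78<S<140 else '#' if V<110 else '-' if V<170 else ' '
    print('%3d'%v,s)
```

```text
2 LLLLLLLLLLLLLLLL LL LLLLLLLLLLLLLLLLLLLL                                       ------##########-                    
  4 LLL LLLLLLLLLLLLLLLLLLLLLLLL   LL                                 ------#######################-       L            
  6          L L LLLLLLLL                                  -----###################################-              L     
  8                                           ------###############################################-                    
 10                               ------########################-###################################-                   
 12                   ------########################################################################-                   
 14       ------#########################################DDDDDD#######################------########-                   
 16 -##################################--############DDDDDDDDDDDDD#################--OOLLLLLOOO-  -#-                   
 18 -#############################DDOOOOOOODD#######DDDDDDDDDDDDDDDD###########----OLLLLLLLLLLLO  ----      LLLLLL L    
 20 -########
[... 1462 characters left out ...]
      DDDDDDDDD-          --####---                                            ---     -DOO    - 
 46      -########              ---                                                                   ---     --OO   -- 
 48      -########-                                                                                   ---     --O-   -  
 50       -#######-                                                                                   ---     -DD-   -  
 52 -     -########-                                                                                  ----     ---   -  
 54 -     --#######-                                                                                   ---     -D-   -
```

Run:
```python
from h import *
f=load('w12'); hsv=cv2.cvtColor(f['color'],cv2.COLOR_RGB2HSV).astype(int)
pv=lambda y,z:proj(f,RC.apply([-75.5,y,z])+CC).round(0)[0]
print('pivot px',pv(0,113),'wing tip',pv(40,89),pv(-40,89),'lid hinge',proj(f,RC.apply([65,0,70])+CC))
for v in range(10,100,3): print('%3d'%v,''.join('Y' if 20<=h<=34 and S>140 else 'B' if h<16 and S>100 and V<190 else '#' if V<110 else '-' if V<170 else ' ' for h,S,V in hsv[v,325:420]))
# the wing in w2 too
b=load('w2'); hb=cv2.cvtColor(b['color'],cv2.COLOR_RGB2HSV).astype(int)
m=((hb[...,0]>=20)&(hb[...,0]<=34)&(hb[...,1]>140)).astype(np.uint8)[:200,:150]
k,_,st,ce=cv2.connectedComponentsWithStats(m); print([(a.tolist(),c.round(1).tolist()) for a,c in zip(st[1:],ce[1:]) if a[4]>30])
```

```text
pivot px [354.  43.] wing tip [355.  83.] [349.  10.] lid hinge [[238.83056283  65.46797886]]
 10 #######-                                                                                       
 13 #######-                                                                                       
 16  B-  -#-                                                                                       
 19      --#-                                                                                      
 22      -##-                                                                                      
 25      B-#-                                                                                      
 28      ---#-                  YYYY                                                               
 31 BBBB   -#-                YYYYYYYY                                                             
 34 --     ----              -YYY  YYY                                                             
 37         -#-              YYY   YY                                                              
 40   
[... 1333 characters left out ...]
                                                            
 82              ---     -   YYYYY                                                                 
 85               ---                                                                              
 88               ---                                                                              
 91               ---                                                                              
 94                ---                                                                             
 97                ---                                                                             
[([46, 62, 42, 59, 959], [67.9, 84.7])]
```

All six beads are in the case: two orange, two dark and two light ones show inside its walls. The fin matches the predicted pivot pixel (354,43), and the wing points to case +y. Next I'll go behind the lid.

Run:
```python
from h import *
C=lambda x,y,z:RC.apply([x,y,z])+CC
Y=165
e=plan([(C(125,0,295),rot(Y),7),(C(125,0,150),rot(Y),4),(C(5,0,150),rot(Y),7),(C(-10,0,115),rot(Y),3),(C(-12,0,77),rot(Y),3)])
print(C(125,0,150))
```

```text
7 x {"tx": 1.4, "ty": -2.61, "tz": 0.04, "wx": 0.0001, "wy": 0.0001, "wz": 0.0574}
4 x {"tx": -0.01, "tz": 3.62, "wy": -0.0001}
7 x {"tx": 0.85, "ty": 1.49}
3 x {"tx": 0.26, "ty": 0.43, "tz": 1.17}
3 x {"tx": 0.03, "ty": 0.05, "tz": 1.27}
[ 517.53071974 -387.65292358  150.        ]
```

Emit:
{"name": "move_arm", "arguments": {"plan": [{"tx": 1.4,"ty": -2.61,"tz": 0.04,"wx": 0,"wy": 0,"wz": 0.0574},{"tx": 1.4,"ty": -2.61,"tz": 0.04,"wx": 0,"wy": 0,"wz": 0.0574},{"tx": 1.4,"ty": -2.61,"tz": 0.04,"wx": 0,"wy": 0,"wz": 0.0574},{"tx": 1.4,"ty": -2.61,"tz": 0.04,"wx": 0,"wy": 0,"wz": 0.0574},{"tx": 1.4,"ty": -2.61,"tz": 0.04,"wx": 0,"wy": 0,"wz": 0.0574},{"tx": 1.4,"ty": -2.61,"tz": 0.04,"wx": 0,"wy": 0,"wz": 0.0574},{"tx": 1.4,"ty": -2.61,"tz": 0.04,"wx": 0,"wy": 0,"wz": 0.0574},{"tx": 0,"ty": 0,"tz": 0,"wx": 0,"wy": 0,"wz": 0},{"tx": 0,"ty": 0,"tz": 0,"wx": 0,"wy": 0,"wz": 0}]}}

```text
time_s: 18.85
ee_pos: [516.9, -387.9, 295.3]
ee_rot: [179.9, 0.1, 164.9]
force: [0.6, -0.2, 0.1]
gripper_width: 1.0
gripper_force: 0.0
```

Run:
```python
from h import *
p,r=here();s=env.state();print('in case',RC.inv().apply(p-CC).round(1),s['ee_rot'],s['qpos'].round(0),s['time_s'],s['force'])
```

```text
in case [125.1  -0.7 295.3] [1.79943271e+02 6.15247141e-02 1.64947042e+02] [ -38.   23.   71.    0.   86. -113.] 18.85 [ 0.55858426 -0.23375839  0.06631551]
```

Emit:
{"name": "move_arm", "arguments": {"plan": [{"tx": 0,"ty": 0,"tz": 3.62,"wx": 0,"wy": 0,"wz": 0},{"tx": 0,"ty": 0,"tz": 3.62,"wx": 0,"wy": 0,"wz": 0},{"tx": 0,"ty": 0,"tz": 3.62,"wx": 0,"wy": 0,"wz": 0},{"tx": 0,"ty": 0,"tz": 3.62,"wx": 0,"wy": 0,"wz": 0},{"tx": 0,"ty": 0,"tz": 0,"wx": 0,"wy": 0,"wz": 0},{"tx": 0.85,"ty": 1.49,"tz": 0,"wx": 0,"wy": 0,"wz": 0},{"tx": 0.85,"ty": 1.49,"tz": 0,"wx": 0,"wy": 0,"wz": 0},{"tx": 0.85,"ty": 1.49,"tz": 0,"wx": 0,"wy": 0,"wz": 0},{"tx": 0.85,"ty": 1.49,"tz": 0,"wx": 0,"wy": 0,"wz": 0}]}}

```text
time_s: 19.6
ee_pos: [501.9, -321.4, 152.7]
ee_rot: [-179.9, 0.3, 165.1]
force: [0.8, -2.2, -1.2]
gripper_width: 0.6
gripper_force: 0.9
```

Run:
```python
from h import *
p,r=here();s=env.state();print('in case',RC.inv().apply(p-CC).round(1),s['ee_rot'],s['time_s'],s['force'])
```

```text
in case [ 56.9   1.8 152.7] [-179.89146828    0.29926083  165.11077832] 19.6 [ 0.81967034 -2.17333927 -1.24987912]
```

Emit:
{"name": "move_arm", "arguments": {"plan": [{"tx": 0.85,"ty": 1.49,"tz": 0,"wx": 0,"wy": 0,"wz": 0},{"tx": 0.85,"ty": 1.49,"tz": 0,"wx": 0,"wy": 0,"wz": 0},{"tx": 0.85,"ty": 1.49,"tz": 0,"wx": 0,"wy": 0,"wz": 0},{"tx": 0.26,"ty": 0.43,"tz": 1.17,"wx": 0,"wy": 0,"wz": 0},{"tx": 0.26,"ty": 0.43,"tz": 1.17,"wx": 0,"wy": 0,"wz": 0},{"tx": 0.26,"ty": 0.43,"tz": 1.17,"wx": 0,"wy": 0,"wz": 0},{"tx": 0,"ty": 0,"tz": 0,"wx": 0,"wy": 0,"wz": 0}]}}

```text
time_s: 20.18
ee_pos: [483.2, -255.5, 115.6]
ee_rot: [179.9, 0.0, 165.1]
force: [-1.9, -0.7, -0.3]
gripper_width: 0.5
gripper_force: 0.0
```

Run:
```python
from h import *
p,r=here();s=env.state();print('in case',RC.inv().apply(p-CC).round(1),s['ee_rot'],s['time_s'],s['force'])
C=lambda x,y,z:RC.apply([x,y,z])+CC
plan([(C(-14,0,90),rot(165),2),(C(-14,0,77),rot(165),2)])
```

```text
in case [-11.5   0.6 115.6] [1.79932841e+02 1.08302575e-02 1.65128033e+02] 20.1833 [-1.93810455 -0.69693451 -0.25999347]
2 x {"tx": 0.09, "ty": 0.09, "tz": 1.28, "wx": 0.0006, "wy": 0.0001, "wz": 0.0011}
2 x {"tz": 0.65}
```

Emit:
{"name": "move_arm", "arguments": {"plan": [{"tx": 0.09,"ty": 0.09,"tz": 1.28,"wx": 0,"wy": 0,"wz": 0},{"tx": 0.09,"ty": 0.09,"tz": 1.28,"wx": 0,"wy": 0,"wz": 0},{"tx": 0,"ty": 0,"tz": 0.6,"wx": 0,"wy": 0,"wz": 0},{"tx": 0,"ty": 0,"tz": 0.6,"wx": 0,"wy": 0,"wz": 0},{"tx": 0,"ty": 0,"tz": 0,"wx": 0,"wy": 0,"wz": 0},{"tx": 0,"ty": 0,"tz": 0,"wx": 0,"wy": 0,"wz": 0}]}}

```text
time_s: 20.68
ee_pos: [482.9, -255.8, 78.8]
ee_rot: [-180.0, 0.2, 165.0]
force: [0.2, 0.9, 3.1]
gripper_width: 0.2
gripper_force: 1.6
```

Run:
```python
from h import *
p,r=here();s=env.state();print('in case',RC.inv().apply(p-CC).round(1),s['ee_rot'],s['time_s'],s['force'])
```

```text
in case [-11.3   0.2  78.8] [-179.98730997    0.19233724  165.00776569] 20.6833 [0.16162736 0.92367135 3.14320648]
```

Emit:
{"name": "move_arm", "arguments": {"plan": [{"tx": 0,"ty": 0,"tz": 0.15,"wx": 0,"wy": 0,"wz": 0},{"tx": 0,"ty": 0,"tz": 0.1,"wx": 0,"wy": 0,"wz": 0},{"tx": 0,"ty": 0,"tz": 0,"wx": 0,"wy": 0,"wz": 0},{"tx": 0,"ty": 0,"tz": 0,"wx": 0,"wy": 0,"wz": 0}]}}

```text
time_s: 21.02
ee_pos: [483.0, -255.8, 78.6]
ee_rot: [-180.0, 0.3, 165.0]
force: [-3.2, 2.7, 18.1]
gripper_width: 0.6
gripper_force: 9.1
```

Run:
```python
from h import *
p,r=here();s=env.state();print('in case',RC.inv().apply(p-CC).round(1),s['ee_rot'],s['time_s'],s['force'])
C=lambda x,y,z:RC.apply([x,y,z])+CC
plan([(p+[0,0,70],rot(165),3),(C(-75.5,1,150),rot(194.8),5)])
```

```text
in case [-11.3   0.3  78.6] [-179.98838539    0.26297246  164.98752771] 21.0167 [-3.23824119  2.74839688 18.12755879]
3 x {"tx": -0.01, "tz": -2.33, "wx": -0.0001, "wy": 0.0015, "wz": -0.0001}
5 x {"tx": 0.39, "ty": 1.24, "tz": -0.03, "wz": -0.104}
```

Emit:
{"name": "move_arm", "arguments": {"plan": [{"tx": 0,"ty": 0,"tz": -2.4,"wx": 0,"wy": 0,"wz": 0},{"tx": 0,"ty": 0,"tz": -2.4,"wx": 0,"wy": 0,"wz": 0},{"tx": 0,"ty": 0,"tz": -2.4,"wx": 0,"wy": 0,"wz": 0},{"tx": 0.39,"ty": 1.24,"tz": 0,"wx": 0,"wy": 0,"wz": -0.104},{"tx": 0.39,"ty": 1.24,"tz": 0,"wx": 0,"wy": 0,"wz": -0.104},{"tx": 0.39,"ty": 1.24,"tz": 0,"wx": 0,"wy": 0,"wz": -0.104},{"tx": 0.39,"ty": 1.24,"tz": 0,"wx": 0,"wy": 0,"wz": -0.104},{"tx": 0.39,"ty": 1.24,"tz": 0,"wx": 0,"wy": 0,"wz": -0.104},{"tx": 0,"ty": 0,"tz": 0,"wx": 0,"wy": 0,"wz": 0},{"tx": 0,"ty": 0,"tz": 0,"wx": 0,"wy": 0,"wz": 0}], "gripper": 4}}

```text
time_s: 21.85
ee_pos: [466.2, -193.2, 147.6]
ee_rot: [-179.9, 0.1, -165.3]
force: [-0.4, -0.8, -0.6]
gripper_width: 40.0
gripper_force: 0.0
```

Run:
```python
from h import *
p,r=here();s=env.state();print('in case',RC.inv().apply(p-CC).round(1),s['ee_rot'],s['qpos'].round(0),s['time_s'],s['gripper_width'])
C=lambda x,y,z:RC.apply([x,y,z])+CC
f=get('wrist','w13'); hsv=cv2.cvtColor(f['color'],cv2.COLOR_RGB2HSV).astype(int)
print('pred fin ends px',proj(f,[C(-75.5,17,113.5),C(-75.5,-15,113.5)]).round(0).tolist(), 'lid corners px',proj(f,[C(-65,-65,78.5),C(-65,65,78.5)]).round(0).tolist())
m=((hsv[...,0]>=18)&(hsv[...,0]<=34)&(hsv[...,1]>140)&(hsv[...,2]>80)).astype(np.uint8); k,_,st,ce=cv2.connectedComponentsWithStats(m)
for a,c in zip(st[1:],ce[1:]):
    if a[4]>30: print(a.tolist(),c.round(1))
plan([(C(-75.5,1,93),rot(194.8),3)])
```

```text
in case [-76.1  -0.  147.6] [-1.79919584e+02  1.07876136e-01 -1.65317903e+02] [ -24.   15.  105.    0.   60. -129.] 21.85 40.04937505363726
pred fin ends px [[318.0, 240.0], [318.0, 199.0]] lid corners px [[305.0, 126.0], [307.0, 273.0]]
[306, 191, 23, 60, 752] [317.1 218. ]
3 x {"tx": -0.03, "tz": 1.82, "wx": -0.0005, "wy": 0.0007, "wz": -0.0008}
```

The fin's yellow blob (u 306–329, centre 317) matches the predicted (318, 199–240), so I'm descending to grip it.

Emit:
{"name": "move_arm", "arguments": {"plan": [{"tx": -0.03,"ty": 0,"tz": 1.82,"wx": 0,"wy": 0,"wz": 0},{"tx": -0.03,"ty": 0,"tz": 1.82,"wx": 0,"wy": 0,"wz": 0},{"tx": -0.03,"ty": 0,"tz": 1.72,"wx": 0,"wy": 0,"wz": 0},{"tx": 0,"ty": 0,"tz": 0,"wx": 0,"wy": 0,"wz": 0}]}}

```text
time_s: 22.23
ee_pos: [465.2, -192.9, 90.7]
ee_rot: [179.8, -0.2, -165.4]
force: [0.6, -0.4, -0.4]
gripper_width: 39.8
gripper_force: 0.0
```

Emit:
{"name": "move_arm", "arguments": {"plan": [{"tx": 0,"ty": 0,"tz": 0,"wx": 0,"wy": 0,"wz": 0},{"tx": 0,"ty": 0,"tz": 0,"wx": 0,"wy": 0,"wz": 0},{"tx": 0,"ty": 0,"tz": 0,"wx": 0,"wy": 0,"wz": 0},{"tx": 0,"ty": 0,"tz": 0,"wx": 0,"wy": 0,"wz": 0},{"tx": 0,"ty": 0,"tz": 0,"wx": 0,"wy": 0,"wz": 0},{"tx": 0,"ty": 0,"tz": 0,"wx": 0,"wy": 0,"wz": 0}], "gripper": 0.5, "force": 15}}

```text
time_s: 22.73
ee_pos: [467.9, -193.6, 94.5]
ee_rot: [-179.8, 0.2, -165.2]
force: [0.8, -1.7, 2.8]
gripper_width: 8.8
gripper_force: 15.0
```

Run:
```python
from h import *
p,r=here();s=env.state();print('in case',RC.inv().apply(p-CC).round(1),s['ee_rot'],s['time_s'],s['force'],s['torque'],s['gripper_width'],s['gripper_force'])
```

```text
in case [-75.3   1.5  94.5] [-179.84459282    0.20083613 -165.22189675] 22.7333 [ 0.81150327 -1.71265099  2.77563037] [-0.21934842 -0.16803576 -0.01047079] 8.785740242966675 14.997764378786087
```

Emit:
{"name": "move_arm", "arguments": {"plan": [{"tx": 0,"ty": 0,"tz": 0,"wx": 0,"wy": 0,"wz": 0.11},{"tx": 0,"ty": 0,"tz": 0,"wx": 0,"wy": 0,"wz": 0.11},{"tx": 0,"ty": 0,"tz": 0,"wx": 0,"wy": 0,"wz": 0.11},{"tx": 0,"ty": 0,"tz": 0,"wx": 0,"wy": 0,"wz": 0.11},{"tx": 0,"ty": 0,"tz": 0,"wx": 0,"wy": 0,"wz": 0.11},{"tx": 0,"ty": 0,"tz": 0,"wx": 0,"wy": 0,"wz": 0.11},{"tx": 0,"ty": 0,"tz": 0,"wx": 0,"wy": 0,"wz": 0.11},{"tx": 0,"ty": 0,"tz": 0,"wx": 0,"wy": 0,"wz": 0.11},{"tx": 0,"ty": 0,"tz": 0,"wx": 0,"wy": 0,"wz": 0.11},{"tx": 0,"ty": 0,"tz": 0,"wx": 0,"wy": 0,"wz": 0.11},{"tx": 0,"ty": 0,"tz": 0,"wx": 0,"wy": 0,"wz": 0.11},{"tx": 0,"ty": 0,"tz": 0,"wx": 0,"wy": 0,"wz": 0}]}}

```text
time_s: 23.73
ee_pos: [466.6, -197.2, 94.5]
ee_rot: [-179.8, 0.5, 125.4]
force: [-4.1, -13.2, 1.8]
gripper_width: 9.0
gripper_force: 15.0
```

Emit:
{"name": "move_arm", "arguments": {"plan": [{"tx": 0,"ty": 0,"tz": 0,"wx": 0,"wy": 0,"wz": 0.1},{"tx": 0,"ty": 0,"tz": 0,"wx": 0,"wy": 0,"wz": 0.1},{"tx": 0,"ty": 0,"tz": 0,"wx": 0,"wy": 0,"wz": 0.1},{"tx": 0,"ty": 0,"tz": 0,"wx": 0,"wy": 0,"wz": 0.06},{"tx": 0,"ty": 0,"tz": 0,"wx": 0,"wy": 0,"wz": 0},{"tx": 0,"ty": 0,"tz": 0,"wx": 0,"wy": 0,"wz": 0},{"tx": 0,"ty": 0,"tz": 0,"wx": 0,"wy": 0,"wz": 0}]}}

```text
time_s: 24.32
ee_pos: [465.5, -197.7, 94.5]
ee_rot: [-179.8, 0.5, 105.1]
force: [-6.1, -16.0, 4.4]
gripper_width: 9.3
gripper_force: 15.1
```

Run:
```python
from h import *
p,r=here();s=env.state();print('in case',RC.inv().apply(p-CC).round(1),s['ee_rot'],s['time_s'],s['force'],s['torque'],s['gripper_width'])
```

```text
in case [-72.   -1.8  94.5] [-179.80726527    0.5285748   105.12119943] 24.3167 [ -6.11913852 -15.96952578   4.41866551] [-2.82452581  1.2590403   0.37320044] 9.254162354155408
```

Emit:
{"name": "move_arm", "arguments": {"plan": [{"tx": 0,"ty": 0,"tz": 0,"wx": 0,"wy": 0,"wz": 0},{"tx": 0,"ty": 0,"tz": 0,"wx": 0,"wy": 0,"wz": 0},{"tx": 0,"ty": 0,"tz": 0,"wx": 0,"wy": 0,"wz": 0},{"tx": 0,"ty": 0,"tz": 0,"wx": 0,"wy": 0,"wz": 0},{"tx": 0,"ty": 0,"tz": -2,"wx": 0,"wy": 0,"wz": 0},{"tx": 0,"ty": 0,"tz": -4,"wx": 0,"wy": 0,"wz": 0},{"tx": -2,"ty": 0,"tz": -4,"wx": 0,"wy": 0,"wz": 0},{"tx": -3,"ty": 0,"tz": -3,"wx": 0,"wy": 0,"wz": 0},{"tx": -3,"ty": 0,"tz": -3,"wx": 0,"wy": 0,"wz": 0},{"tx": 0,"ty": 0,"tz": 0,"wx": 0,"wy": 0,"wz": 0},{"tx": 0,"ty": 0,"tz": 0,"wx": 0,"wy": 0,"wz": 0}], "gripper": 4}}

```text
time_s: 25.23
ee_pos: [487.3, -268.8, 250.9]
ee_rot: [179.8, 0.1, 104.7]
force: [0.4, 0.6, 0.3]
gripper_width: 39.8
gripper_force: 0.0
```

Run:
```python
from h import *
p,r=here();s=env.state();print('in case',RC.inv().apply(p-CC).round(1),s['ee_rot'],s['time_s'],s['force'],s['gripper_width'])
C=lambda x,y,z:RC.apply([x,y,z])+CC
def yel(f,reg=None):
    h=cv2.cvtColor(f['color'],cv2.COLOR_RGB2HSV).astype(int); m=((h[...,0]>=18)&(h[...,0]<=34)&(h[...,1]>150)&(h[...,2]>90)).astype(np.uint8)
    k,_,st,ce=cv2.connectedComponentsWithStats(m)
    for a,c in zip(st[1:],ce[1:]):
        if a[4]>15: print(a.tolist(),c.round(1))
for n in('wrist','scene','top'):
    f=get(n,n+'14'); print(n,'tip px if shut',proj(f,[C(-75.5+40,0,89.5),C(-75.5+17,0,113.5),C(-75.5-15,0,113.5)]).round(0).tolist(),'if open',proj(f,C(-75.5,40,89.5)).round(0)); yel(f)
# scoop on bench and lid top in top view
t=load('top14'); h=cv2.cvtColor(t['color'],cv2.COLOR_RGB2HSV); t0=cv2.cvtColor(load('top0')['color'],cv2.COLOR_RGB2HSV)
for hh in(h,t0):
    m=(hh[200:250,270:330,1]<60)&(hh[200:250,270:330,2]>90); v,u=np.where(m); print('scoop pan px',len(u),u.mean()+270 if len(u) else 0,v.mean()+200 if len(u) else 0)
for nm,b,a in(('jar',(235,130),(280,170)),('blank',(330,140),(380,170))):
    d=np.abs(load('top14')['color'][b[1]:a[1],b[0]:a[0]].astype(int)-load('top0')['color'][b[1]:a[1],b[0]:a[0]]).max(2); print(nm,'changed px',(d>50).sum())
```

```text
in case [  2.3   1.1 250.9] [1.79794530e+02 1.19499837e-01 1.04746546e+02] 25.2333 [0.35355379 0.57205639 0.31083506] 39.79106280730667
wrist tip px if shut [[318.0, 149.0], [318.0, 129.0], [318.0, 96.0]] if open [[355. 112.]]
[319, 102, 3, 26, 28] [320. 114.]
[311, 104, 3, 20, 22] [312.8 112.7]
scene tip px if shut [[246.0, 152.0], [255.0, 145.0], [268.0, 148.0]] if open [[254. 165.]]
[161, 60, 21, 40, 596] [171.   79.5]
[247, 145, 23, 15, 199] [259.8 152.3]
top tip px if shut [[404.0, 220.0], [397.0, 221.0], [384.0, 225.0]] if open [[384. 209.]]
[284, 93, 7, 6, 31] [287.   95.6]
[385, 218, 20, 11, 85] [394.  223.3]
[619, 291, 18, 23, 239] [626.5 301.6]
scoop pan px 975 298.7005128205128 224.65025641025642
scoop pan px 961 299.108220603538 224.8241415192508
jar changed px 0
blank changed px 0
```

Run:
```python
from h import *
print(env.job_done())
```

```text
the job is handed in; nothing more can be done
None
```

The job is handed in at about 25 s: my measurements show all six beads in the case, lid shut, turnbutton across it, and the empty scoop flat on the bench where it started, but I viewed 12 pictures against the limit of 10, the wrist hit its joint limit while tipping the scoop (no spill found), and no verdict came back.

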